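Dose check of the light-curing box

TASK

Get the dental light-curing box ready for its dose check: slide every dose gauge from the mat, blade first and lying flat, into a gap of its own in the sensor bar at the foot of the box, fully home so that the gauge's shoulder meets the bar. When all of them are in, lower the lid gently until it is fully shut, without letting it slam, and only then turn the timer dial clockwise to its end stop. See that every gauge is still home at the end, and leave everything else on the bench where it is.

Things in the scene. Friction and masses are not known exactly. Their poses are not given: they have to be found in the camera images.
- gauge1: dose gauge: flat 5 mm steel blade, shoulder plate and upright black grip, 70 g; starts flat on the mat, grip up. All four are alike; some may be absent. Origin: underside, below the grip's centre; x points to the blade's tip, z up. Plate 34 mm wide, x = -28 to 20 mm; its front edge, x = 20 mm, is the shoulder. Blade 20 mm wide to x = 55 mm, tip 12 mm wide to x = 65 mm
- gauge2: like gauge1. The grip block of every gauge is 28 mm (x) by 14 mm (y), centred on the origin, and stands from z = 5 mm (the plate's top) to z = 33 mm
- gauge3: like gauge1
- gauge4: like gauge1
- curebox: light-curing box, fixed: white box 150 (x) x 260 mm, 50 mm tall, with an open-topped chamber. Origin: centre of underside; x from the front (nearer the robot) to the hinge side. A dark sensor bar, 260 mm wide and 9.5 mm tall, runs along its foot and stands 16 mm out of the box's front; four gaps at 50 mm pitch lead through it from the front into the foot of the box, at table level
- lid (a joint): amber lid of the box, 150 x 260 mm, 8 mm thick; angle in rad: 0 shut, 1.6 to 1.8 at the start (about upright), 1.9 fully open. Hinged along the box's top back edge. The stiff hinge stays where it is left; some 1 to 4 N at the free edge move it. A push on its outer face closes it
- lid_hinge (a point): middle of the lid's hinge line, which runs along the box's y, 51 mm above the table and 75 mm behind the box's centre. The lid's inner face lies in a plane through this line, the outer face 8 mm outward; the free edge is 150 mm from it
- lid_handle (a point): outer end of a small black knob on the lid's outer face: on the lid's middle line, 120 mm from the hinge, 35 mm proud of that face
- timer: timer unit, fixed: white box 130 (x) x 110 mm, 45 mm tall, dial on top. Origin: centre of underside. It stands to the left or the right of the curing box, the mat with the gauges on the other side
- dial (a joint): angle of the timer dial in rad, growing as it turns clockwise seen from above; from 0 to 2.4, where its clockwise end stop is. Starts at 0.1 to 0.9 and stays where it is left; friction 0.03 N m
- dial_grip (a point): on the dial's vertical axis at gripping height, 82 mm above the table. The dial's grip is an upright bar 42 mm long, 14 mm wide; its top is 7 mm above this point. It stands on a disc 44 mm across, top 23 mm below this point. This frame turns with the dial; the bar lies along its x axis
- mat: thin purple mat, fixed, 250 x 190 mm, 2 mm thick; the gauges start on it. Origin: centre of underside
- gap1 (a point): mouth of gap 1: middle of its width, on the table, in the plane of the bar's front face; x points into the gap, axes as the box. The gap is 25 mm wide, 9.5 mm high, 52 mm deep, the table is its floor; its first 16 mm are open above, the rest is under the box. Fully home, the gauge's shoulder meets the bar's front face, its origin 20 mm before this plane
- gap2 (a point): like gap1, gap 2 counted in the box's +y direction
- gap3 (a point): like gap1, gap 3 counted in the box's +y direction
- gap4 (a point): like gap1, gap 4 counted in the box's +y direction
- spray: bystander: white bottle with a blue cap, 56 mm across, 150 mm tall. Origin: centre of underside
- jar: bystander: small glass jar, 56 mm across, 60 mm tall. Origin: centre of underside
- mirror: bystander: dental mirror lying flat, 150 mm long, 8 mm thick. Origin: centre of underside
- imptray: bystander: small aluminium impression tray, 50 x 55 mm with a 35 mm handle, 16 mm tall. Origin: centre of underside

How it is judged:
By the outcome, as a careful person would: the job done as asked, in the order asked, and still so for the second after the job is handed in, with the robot touching nothing.
Of gauge1, gauge2, gauge3, gauge4 only 3 to 4 are there at a start; the rules pass over those that are not, and their reading is None.
At some moment in a run one of gauge1, gauge2, gauge3, gauge4 may be knocked a few centimetres aside while the robot is not near it.
It also fails if it takes over 210 s, if anything falls off the work surface, if the arm or the gripper's body presses on something with over 40 N, if the wrist force passes 120 N, or if a joint passes its speed limit or range.

ROBOT

A 6-joint arm with a two-finger parallel gripper is mounted at the origin on the work surface. World frame = base frame: x ahead of the robot, y to its left, z up, the work surface at z = 0. Lengths are in m, angles in rad, forces in N, time in s.
With the tool pointing down it reaches from about 0.35 to 1 m from the base axis. Payload 7.1 kg.
Tool frame: the origin (TCP) lies at the very end of the fingers, on their centre line; the grasp point (between the pads) lies robot.tcp_to_grasp behind it (robot.tcp_to_grasp is the distance from the TCP to the grasp point, in m); z points along the fingers, y is the direction in which the jaws open and shut (so a half turn about z gives the same grasp; the last joint's range is limited). The gripper opens to 85 mm and grips with 20 to 120 N. Pads are 22 mm wide; open, the fingers measure 114 mm over their backs; the gripper's body (76 mm by 85 mm) begins 54 mm behind the grasp point. The pads swing forward as they close: fully open they stand 13 mm farther back than shut.
Start: joints at [1.152, 0.423, 1.63, -0, 1.089, -0.019], TCP at [0.243, 0.576, 0.195] pointing down, gripper open.
Joint ranges: [-3, 3], [-0.9, 2.11], [0.09, 2.58], [-1.31, 4.45], [0.11, 2.69], [-2.54, 2.54]. Speed limits (rad/s): [2.39, 2.39, 3.01, 3.14, 3.14, 3.14].

INTERFACE

Orientations are given as [roll, pitch, yaw] about the fixed x, y, z axes, in that order (R = Rz(yaw) Ry(pitch) Rx(roll)).
In Python, from plant import robot gives the robot as it stands.
- The arm moves only by the shell command python3 -m crank 'ROWS' [OPENING] [FORCE]. ROWS is JSON, a list of rows, each an object with "slide": the shift along the world's x, y, z in units of 40 mm (1.0 is 40 mm), a list of three; "angular": the turn, a rotation vector about the world's x, y, z in units of 8 degrees (1.0 is 8 degrees), a list of three. In form: [{"slide": [dx, dy, dz], "angular": [ax, ay, az]}, ...]. A call has 1 to 8 rows; each row is the pose to reach, as a shift and turn from the pose measured when the call began; what a row does not reach only later rows make up. A row lasts 1/10 s, in which the tool goes at most 50 mm and 8.59 degrees, less where a joint would pass 70% of its speed; a pose out of reach is approached as far as the arm can. A call with a gripper value outside its range is refused whole. OPENING is the gripper command: -1 is fully open, 1 is shut, values between are in proportion, set as the call begins (- or left out, the last holds). The fingers move at their own pace and stop on an object; FORCE is the grip in N (left out, the last holds). Time passes only in rows, so rows that repeat a pose let the fingers close. It gives the time, the measured TCP pose, the force and the opening at its end, in the units of the state.
- robot.state(): the state, without advancing time (a new reading comes with each control period).
- robot.get_image(name): name is "scene" or "top" or "wrist"; returns the picture (384x512x3 uint8, red, green, blue); there is no depth.
- robot.camera_model(name): a dict with "fx", "fy", "cx", "cy" (pixels), "camera_from_world" (4x4, takes a point from world to camera coordinates). Camera axes: x right, y down, z forward; pixel columns grow to the right and rows downward; lengths in m; the calibration is good to about 2 mm. The wrist camera is an equidistant fisheye: a pixel r from the principal point sees the ray r / f radians off the axis. A picture is of the moment at which its call begins: read the wrist's pose just before it. camera_model takes no time and is no camera call; for the wrist camera it gives the pose at the moment of the call.
- robot.job_done(): hands the job in, once; it reports no verdict.
Trained networks look in the newest picture that a camera, given by its name, has taken for a name from the list of things; names that differ only in an ending like _2 or _b are one class to them, and where a whole thing is asked for, a point or a joint stands for the part that bears it (a point fixed in the world has none). Each returns a list of dicts, best first, with "score" (0 to 1); they miss things now and then, are a little off and sometimes report something else, mostly with a low value. They report only what shows in the picture. A call takes as long as a camera call.
- robot.cut_out(camera, name): "region" (384x512 bool, what is visible of it) and "location" ([column, row] in pixels, amid what is visible of it).
- robot.landmark_of(camera, name): "location" ([column, row] in pixels: a listed point, or the origin of a listed thing).
The state is a dict: "time": time; "joints": joint angles; "dq": joint speeds; "joint_torque": joint torques, N m; "tool_pos": TCP position; "ee_rot": TCP orientation; "force": force on the tool from outside, world axes, zero at the start; "moment": the same for the moment, N m; "finger_gap": opening from 0.0 (shut) to 1.0 (fully open).
Only numpy, scipy, OpenCV 4.12 (cv2) and the standard library are available. Lean on these libraries where they do the work, as an engineer would, in place of code of your own. Each camera call takes 0.05 s, during which the arm holds its last target.

## Working session

There is one attempt and no reset: what is moved stays moved. The work goes in short steps, Python scripts to look and compute and a shell command to move; the robot and the scene stay as the last step left them, time stands still between calls to the robot, and variables do not carry over. Pictures are saved under pics/ and viewed, and the job is handed in when it is done.

```bash
ls; mkdir -p pics; python3 - <<'E'
from plant import robot
import cv2
print(robot.state()); print(robot.tcp_to_grasp)
for n in ("scene","top","wrist"):
    im=robot.get_image(n); cv2.imwrite(f"pics/{n}0.png",im[:,:,::-1]); 
    m=robot.camera_model(n); print(n,m)
E
```

```text
pics
{'time': 0.0, 'joints': array([ 1.15201434e+00,  4.23840736e-01,  1.63068169e+00,  2.59016154e-05,
        1.08860383e+00, -1.90247610e-02]), 'dq': array([-0.00110654, -0.00157014, -0.00070834, -0.00063527, -0.00160731,
       -0.0003055 ]), 'joint_torque': array([-1.20212906e-03, -5.57390106e+01, -2.81739664e+01, -3.16895830e-05,
        7.34917849e-03, -1.89697538e-07]), 'tool_pos': array([0.24298697, 0.57518289, 0.19434906]), 'ee_rot': array([-3.14005976e+00, -5.21004402e-05,  2.74182336e+00]), 'force': array([0.31648651, 0.19766797, 0.21108183]), 'moment': array([-0.03823289, -0.01145739, -0.00043027]), 'finger_gap': 0.996971746590401}
0.0187
scene {'fx': 379.53719648238905, 'fy': 379.53719648238905, 'cx': 254.82609770756866, 'cy': 190.38987600744173, 'camera_from_world': array([[-0.81731964,  0.57616112,  0.00519315,  0.43400909],
       [ 0.33695188,  0.48525908, -0.80683769, -0.09818322],
       [-0.46738853, -0.65769445, -0.59075035,  1.40071619],
       [ 0.        ,  0.        ,  0.        ,  1.        ]])}
top {'fx': 349.1761929867625, 'fy': 349.1761929867625, 'cx': 255.43070112766912, 'cy': 186.6556491848904, 'camera_from_world': array([[ 0.01915281, -0.99981511, -0.0017103 , -0.02382493],
       [-0.99180989, -0.01878335, -0.12633418,  0.50580892],
       [ 0.1262787 ,  0.00411595, -0.99198626,  1.04244425],
       [ 0.        ,  0.        ,  0.        ,  1.        ]])}
wrist {'fx': 297.3186396354542, 'fy': 297.3186396354542, 'cx': 256.72362495448976, 'cy': 194.79295616924986, 'camera_from_world': array([[ 0.38934677,  0.92109004, -0.00149505, -0.6242895 ],
       [ 0.87114381, -0.36770618,  0.32542376, -0.04338278],
       [ 0.29919484, -0.12800509, -0.9455671 ,  0.38055743],
       [ 0.        ,  0.        ,  0.        ,  1.        ]])}
```

View pics/scene0.png

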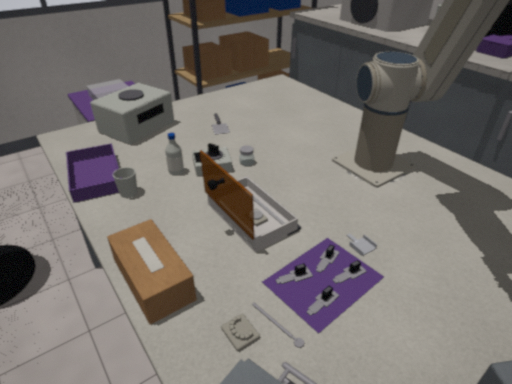

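View pics/top0.png

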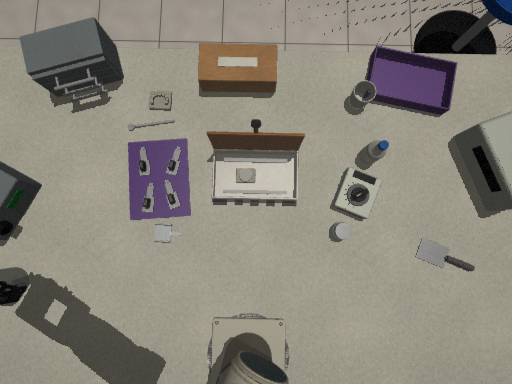

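View pics/wrist0.png

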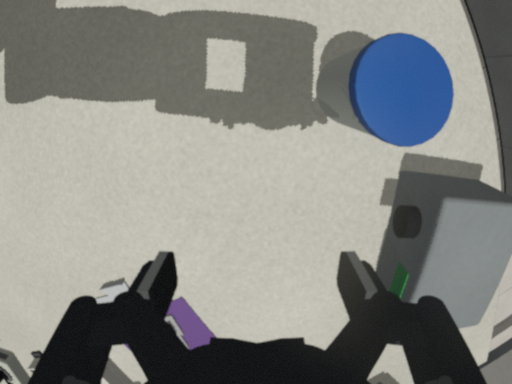

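```bash
cat > h.py <<'E'
from plant import robot
import numpy as np, cv2
from scipy.spatial.transform import Rotation as R
def cam(n): return robot.camera_model(n)
def rays(m,n,px):
    px=np.atleast_2d(np.asarray(px,float))
    u=(px[:,0]-m['cx'])/m['fx']; v=(px[:,1]-m['cy'])/m['fy']
    if n=='wrist':
        r=np.hypot(u,v); s=np.where(r>1e-9,np.sin(r)/np.maximum(r,1e-9),1)
        d=np.stack([u*s,v*s,np.cos(r)],1)
    else: d=np.stack([u,v,np.ones_like(u)],1)
    T=m['camera_from_world']; Rm=T[:3,:3]
    return -Rm.T@T[:3,3], d@Rm
def back(m,n,px,z):
    o,d=rays(m,n,px); return o+d*((z-o[2])/d[:,2])[:,None]
def proj(m,n,P):
    P=np.atleast_2d(P); T=m['camera_from_world']; c=P@T[:3,:3].T+T[:3,3]
    if n=='wrist':
        rr=np.hypot(c[:,0],c[:,1]); th=np.arctan2(rr,c[:,2]); k=th/np.maximum(rr,1e-9)
        return np.stack([m['cx']+m['fx']*c[:,0]*k,m['cy']+m['fy']*c[:,1]*k],1)
    return np.stack([m['cx']+m['fx']*c[:,0]/c[:,2],m['cy']+m['fy']*c[:,1]/c[:,2]],1)
def tri(obs):
    A=np.zeros((3,3));b=np.zeros(3)
    for m,n,px in obs:
        o,d=rays(m,n,px); d=d[0]/np.linalg.norm(d[0]); Q=np.eye(3)-np.outer(d,d); A+=Q;b+=Q@o
    return np.linalg.solve(A,b)
def shot(n,name=None):
    m=cam(n); im=robot.get_image(n)
    if name: cv2.imwrite(f'pics/{name}.png',im[:,:,::-1])
    return m,im
E
python3 - <<'E'
from h import *
ms={n:shot(n)[0] for n in('top','scene')}
Z=dict(gauge1=.002,curebox=0,gap1=0,timer=0,dial_grip=.082,lid_hinge=.051,mat=0,spray=0,jar=0,mirror=0,imptray=0,lid_handle=.15)
for k,z in Z.items():
  for n in ms:
    try:
      for d in robot.landmark_of(n,k): print(k,n,round(d['score'],2),np.round(d['location'],1),np.round(back(ms[n],n,d['location'],z)[0],4))
    except Exception as e: print(k,n,e)
print(robot.state()['time'])
E
```

```text
gauge1 top 0.8 [175.4 163.2] [0.5806 0.2428 0.002 ]
gauge1 top 0.75 [151.8 204.1] [0.4485 0.3108 0.002 ]
gauge1 top 0.49 [174.4 198.6] [0.4672 0.2405 0.002 ]
gauge1 top 0.48 [144.3 164.3] [0.5752 0.342  0.002 ]
gauge1 scene 0.88 [297.3 278. ] [0.5815 0.2577 0.002 ]
gauge1 scene 0.85 [329.4 256.8] [0.4633 0.251  0.002 ]
gauge1 scene 0.85 [326.3 297.6] [0.5638 0.3438 0.002 ]
gauge1 scene 0.84 [354.2 272.6] [0.4501 0.3277 0.002 ]
curebox top 0.9 [253.9 175.5] [ 0.5459 -0.0085  0.    ]
curebox scene 0.69 [249.2 216.9] [ 0.5448 -0.0101  0.    ]
gap1 top 0.93 [228.2 206.4] [0.446  0.0704 0.    ]
gap1 top 0.85 [258.8 204.8] [ 0.4529 -0.0258  0.    ]
gap1 top 0.71 [277.6 204.9] [ 0.4537 -0.085   0.    ]
gap1 top 0.68 [247.1 203.4] [0.4566 0.0112 0.    ]
gap1 scene 0.93 [261.4 190.8] [ 0.4357 -0.0974  0.    ]
gap1 scene 0.83 [269.4 203.7] [ 0.4555 -0.0268  0.    ]
gap1 scene 0.83 [275.5 210.9] [0.4616 0.0128 0.    ]
gap1 scene 0.81 [285.8 216.8] [0.4532 0.0531 0.    ]
gap1 scene 0.63 [324.2 276.7] [0.5214 0.2924 0.    ]
gap1 scene 0.26 [177.2 168.4] [ 0.6049 -0.3811  0.    ]
timer top 0.67 [3
[... 844 characters left out ...]
3565 -0.2921  0.    ]
jar scene 0.56 [277.3 320.6] [0.6982 0.3256 0.    ]
jar scene 0.39 [253.8 216.8] [ 0.5331 -0.0025  0.    ]
mirror top 0.51 [152.3 123.6] [0.7102 0.3246 0.    ]
mirror scene 0.81 [274.3 323. ] [0.7076 0.3267 0.    ]
mirror scene 0.44 [227.1 215.3] [ 0.5959 -0.0548  0.    ]
imptray top 0.71 [252.6 146. ] [ 0.6419 -0.0024  0.    ]
imptray top 0.7 [164.2 235.2] [0.3524 0.2673 0.    ]
imptray top 0.31 [158.  178.3] [0.5312 0.2963 0.    ]
imptray scene 0.69 [361.8 244.7] [0.3549 0.268  0.    ]
imptray scene 0.16 [260.6 190.7] [ 0.4375 -0.0993  0.    ]
lid_handle top 0.83 [256.7 121.4] [ 0.6756 -0.0147  0.15  ]
lid_handle scene 0.74 [211.9 182.1] [ 0.6453 -0.0431  0.15  ]
1.45
```

```bash
python3 - <<'E'
from h import *
m=cam('wrist');T=m['camera_from_world'];o=-T[:3,:3].T@T[:3,3]
s=robot.state();Rt=R.from_euler('xyz',s['ee_rot']).as_matrix()
print(Rt.T@(o-s['tool_pos']), Rt.T@T[:3,:3].T, s['tool_pos'],s['ee_rot'])
# desired: yaw pi, tool over x .46,.29 z .25
p=np.array([.47,.29,.24]); print((p-s['tool_pos'])/.04, np.degrees(np.pi-s['ee_rot'][2])/8)
E
```

```text
[ 8.27083354e-02  1.14831795e-04 -1.78511750e-01] [[-1.40468375e-04 -9.45554429e-01 -3.25463981e-01]
 [ 9.99999946e-01 -3.64105963e-05 -3.25812297e-04]
 [ 2.96222922e-04 -3.25464009e-01  9.45554383e-01]] [0.24323124 0.57570722 0.19511538] [-3.14158529e+00 -1.95900199e-05  2.74181041e+00]
[ 5.66921898 -7.14268044  1.12211548] 2.8632294258374604
```

```bash
python3 -m crank '[{"slide":[0.7,-0.9,0.3],"angular":[0,0,0.4]},{"slide":[1.4,-1.8,0.6],"angular":[0,0,0.8]},{"slide":[2.1,-2.7,1.1],"angular":[0,0,1.2]},{"slide":[2.8,-3.6,1.1],"angular":[0,0,1.6]},{"slide":[3.6,-4.5,1.1],"angular":[0,0,2.0]},{"slide":[4.4,-5.4,1.1],"angular":[0,0,2.4]},{"slide":[5.1,-6.3,1.1],"angular":[0,0,2.86]},{"slide":[5.67,-7.14,1.1],"angular":[0,0,2.86]}]' && python3 -m crank '[{"slide":[0,0,0],"angular":[0,0,0]}]'; python3 - <<'E'
from h import *
m,im=shot('wrist','w1')
s=robot.state(); print(s['tool_pos'],s['ee_rot'],s['time'],s['dq'])
ds=robot.landmark_of('wrist','gauge1')
for d in ds: print(d['score'],d['location'],back(m,'wrist',d['location'],.002)[0])
E
```

```text
time: 2.25
tool_pos: [0.4714, 0.2884, 0.2394]
ee_rot: [3.141, 0.001, -3.141]
force: [0.2, 0.4, 0.7]
finger_gap: 1.002
time: 2.35
tool_pos: [0.4737, 0.2849, 0.2395]
ee_rot: [-3.141, 0.002, 3.138]
force: [-0.6, 0.9, 0.0]
finger_gap: 1.0
[0.47280111 0.28634611 0.2394835 ] [3.14138952e+00 1.08605822e-03 3.13857116e+00] 2.4 [0.05527275 0.00092856 0.00340067 0.01514996 0.00074776 0.03053703]
0.98 [292.4, 216.2] [0.56922065 0.33844322 0.002     ]
0.92 [233.0, 148.8] [0.46529249 0.25066139 0.002     ]
0.9 [282.5, 138.2] [0.45025981 0.32065485 0.002     ]
0.78 [236.4, 213.1] [0.56370842 0.253135   0.002     ]
0.39 [262.0, 191.0] [0.52854649 0.29186015 0.002     ]
```

View pics/w1.png

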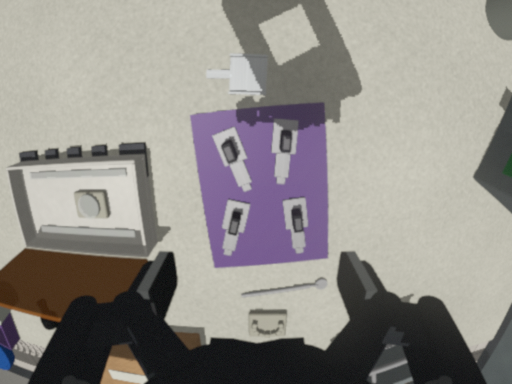

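```bash
cat > fit.py <<'E'
from h import *
from scipy.optimize import minimize
def model(p,z0=.002):
    x,y,a=p; c,s=np.cos(a),np.sin(a)
    pl=np.array([[-28,-17],[20,-17],[20,-10],[55,-10],[55,-6],[65,-6],[65,6],[55,6],[55,10],[20,10],[20,17],[-28,17]])/1e3
    w=pl@np.array([[c,s],[-s,c]])+[x,y]
    g=np.array([[-14,-7],[14,-7],[14,7],[-14,7]])/1e3@np.array([[c,s],[-s,c]])+[x,y]
    plate=np.c_[w,np.full(12,z0+.005)]
    grip=np.vstack([np.c_[g,np.full(4,z0+.005)],np.c_[g,np.full(4,z0+.033)]])
    return plate,grip
def polys(p,m,n,z0):
    pl,g=model(p,z0); return proj(m,n,pl),cv2.convexHull(proj(m,n,g).astype(np.float32))[:,0]
def fit(mask,m,n,p0,z0=.002,S=4):
    # mask: float target image of plate+blade+grip silhouette
    c=proj(m,n,[[p0[0],p0[1],z0]])[0].astype(int); r=70
    x0,y0=max(c[0]-r,0),max(c[1]-r,0); sub=mask[y0:c[1]+r,x0:c[0]+r].astype(np.float32)
    big=cv2.GaussianBlur(cv2.resize(sub,None,fx=S,fy=S,interpolation=cv2.INTER_LINEAR),(0,0),3)
    def cost(q):
        p=[p0[0]+q[0]/1e3,p0[1]+q[1]/1e3,p0[2]+q[2]/50]
        a,b=polys(p,m,n,z0); im=np.zeros(big.shape,np.float32)
        for P in (a,b):
            P=((P-[x0,y0]+.5)*S-.5); cv2.fillPoly(im,[np.round(P*16).astype(np.int32)],1,shift=4)
        im=cv2.GaussianBlur(im,(0,0),3); return float(((im-big)**2).sum())/S/S
    best=None
    for da in (-20,-8,0,8,20):
        r_=minimize(cost,[0,0,da],method='Nelder-Mead',options=dict(initial_simplex=[[0,0,da],[6,0,da],[0,6,da],[0,0,da+8]],maxiter=150))
        if best is None or r_.fun<best.fun: best=r_
    q=best.x; return np.array([p0[0]+q[0]/1e3,p0[1]+q[1]/1e3,p0[2]+q[2]/50]),best.fun
def matmask(im):
    h=cv2.cvtColor(im,cv2.COLOR_RGB2HSV).astype(int)
    purple=(h[...,0]>118)&(h[...,0]<160)&(h[...,1]>70)
    return ~purple
def draw(im,ps,m,n,z0=.002):
    o=cv2.resize(im,None,fx=2,fy=2)[:,:,::-1].copy()
    for p in ps:
        for P in polys(p,m,n,z0): cv2.polylines(o,[np.round((P*2+.5)*16).astype(np.int32)],True,(0,255,0),1,shift=4)
    return o
E
cat > gz.py <<'E'
from fit import *
import sys
m,im=shot('wrist'); s=robot.state()
ds=[d for d in robot.landmark_of('wrist','gauge1') if d['score']>.3]
mk=matmask(im); out=[]
for d in ds:
    p=back(m,'wrist',d['location'],.002)[0]
    r,f=fit(mk,m,'wrist',[p[0],p[1],0.]); print(round(d['score'],2),np.round(r,4),np.degrees(r[2]).round(1),round(f,1)); out.append(r)
o=draw(im,out,m,'wrist'); c=proj(m,'wrist',[[np.mean([r[0] for r in out]),np.mean([r[1] for r in out]),0]])[0]*2
x=int(max(c[0]-260,0));y=int(max(c[1]-260,0)); cv2.imwrite(f'pics/{sys.argv[1]}.png',o[y:y+520,x:x+520])
print(s['tool_pos'],s['ee_rot'],s['time'])
E
python3 gz.py g1
```

```text
0.77 [ 0.4503  0.3229 -0.0777] -4.4 10527.2
0.75 [0.566  0.3424 0.1434] 8.2 10040.2
0.57 [ 0.57    0.251  -0.2406] -13.8 10293.8
0.57 [0.4648 0.2471 0.3633] 20.8 10968.3
0.39 [0.6531 0.0139 4.518 ] 258.9 14878.8
[0.47140718 0.28839047 0.23940379] [3.14097355e+00 5.46737398e-04 3.14124057e+00] 2.5
```

View pics/g1.png

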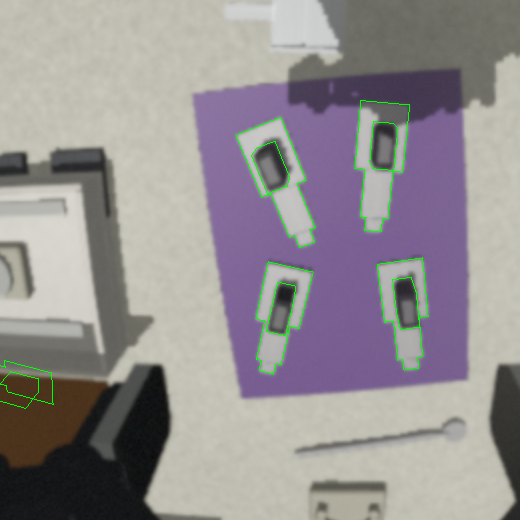

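```bash
python3 -m crank '[{"slide":[-0.1,-0.5,-0.9],"angular":[0,0,0.9]},{"slide":[-0.17,-1.03,-1.8],"angular":[0,0,1.8]},{"slide":[-0.17,-1.03,-2.8],"angular":[0,0,2.6]},{"slide":[-0.17,-1.03,-3.8],"angular":[0,0,2.6]},{"slide":[-0.17,-1.03,-4.3],"angular":[0,0,2.6]},{"slide":[-0.17,-1.03,-4.3],"angular":[0,0,2.6]},{"slide":[-0.17,-1.03,-4.3],"angular":[0,0,2.6]}]' 0.29 40; python3 - <<'E'
from h import *
m,im=shot('wrist','w2'); print(robot.state()['tool_pos'],robot.state()['ee_rot'])
E
```

```text
time: 3.25
tool_pos: [0.4639, 0.2488, 0.0677]
ee_rot: [3.141, 0.0, -2.776]
force: [-0.1, 0.2, -0.0]
finger_gap: 0.355
[0.4646732  0.24895976 0.06840982] [ 3.14082669e+00  2.04728338e-03 -2.77625024e+00]
```

View pics/w2.png

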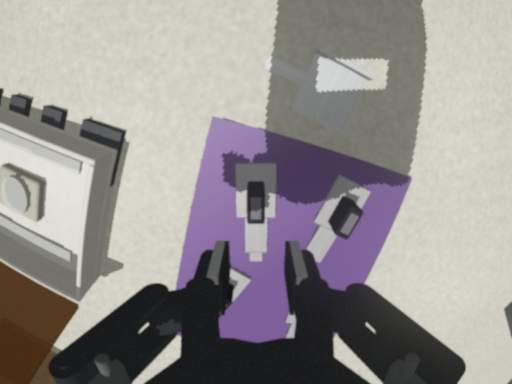

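```bash
python3 -m crank '[{"slide":[0,-0.04,-0.6],"angular":[0,0,0]},{"slide":[0,-0.04,-1.1],"angular":[0,0,0]},{"slide":[0,-0.04,-1.43],"angular":[0,0,0]},{"slide":[0,-0.04,-1.43],"angular":[0,0,0]},{"slide":[0,-0.04,-1.43],"angular":[0,0,0]}]' && python3 -m crank '[{"slide":[0,0,0],"angular":[0,0,0]},{"slide":[0,0,0],"angular":[0,0,0]},{"slide":[0,0,0],"angular":[0,0,0]},{"slide":[0,0,0],"angular":[0,0,0]},{"slide":[0,0,0],"angular":[0,0,0]}]' 1 40; python3 - <<'E'
from h import *
m,im=shot('wrist','w3'); print(robot.state()['tool_pos'],robot.state()['ee_rot'])
E
```

```text
time: 3.8
tool_pos: [0.4652, 0.2478, 0.0121]
ee_rot: [3.141, 0.003, -2.776]
force: [-0.9, 0.4, 0.6]
finger_gap: 0.352
time: 4.3
tool_pos: [0.4653, 0.2478, 0.0122]
ee_rot: [3.141, 0.003, -2.776]
force: [0.3, -0.3, 0.1]
finger_gap: 0.002
[0.46528736 0.24778362 0.01215792] [ 3.14070334  0.00328894 -2.77609012]
```

View pics/w3.png

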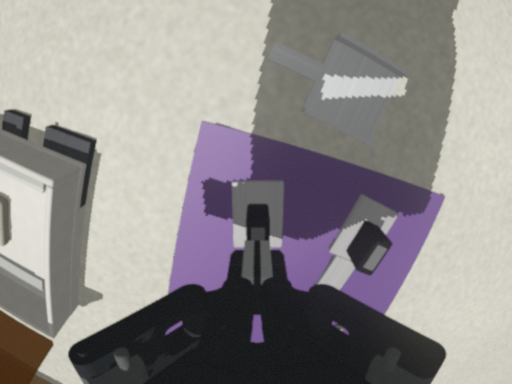

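```bash
python3 -m crank '[{"slide":[0,0,0.0],"angular":[0,0,0]},{"slide":[0,0,0],"angular":[0,0,0]},{"slide":[0,0,1.0],"angular":[0,0,0]},{"slide":[0,0,2.0],"angular":[0,0,0]},{"slide":[0,0,3.0],"angular":[0,0,0]},{"slide":[0,0,3.0],"angular":[0,0,0]},{"slide":[0,0,3.0],"angular":[0,0,0]}]' 0.29 40;  python3 - <<'E'
from h import *
m=cam('wrist'); s=robot.state(); print(proj(m,'wrist',[s['tool_pos']]), s['tool_pos'])
E
python3 gz.py g2
python3 - <<'E'
from fit import *
m,im=shot('top')
for d in robot.landmark_of('top','gauge1'):
    p=back(m,'top',d['location'],.002)[0]; print(d['score'],p)
m,im=shot('scene')
for d in robot.landmark_of('scene','gauge1'):
    p=back(m,'scene',d['location'],.002)[0]; print(d['score'],p)
E
```

```text
time: 5.05
tool_pos: [0.4658, 0.248, 0.133]
ee_rot: [3.14, 0.006, -2.776]
force: [-0.6, -0.7, 0.1]
finger_gap: 0.354
[[257.96138569 225.71018501]] [0.46578257 0.24802846 0.13300425]
0.81 [ 0.4503  0.3213 -0.0549] -3.1 8148.7
0.64 [ 0.5707  0.2489 -0.3101] -17.8 8752.9
0.62 [0.4639 0.2465 0.3685] 21.1 8214.1
[0.46485321 0.24754203 0.13179392] [ 3.14074663e+00  2.88596643e-03 -2.77613650e+00] 5.1
0.81 [0.57495565 0.25151421 0.002     ]
0.54 [0.57083744 0.34968787 0.002     ]
0.48 [0.46448381 0.25144524 0.002     ]
0.26 [0.53331221 0.28603326 0.002     ]
0.95 [0.56759209 0.34509492 0.002     ]
0.69 [0.47140755 0.25598886 0.002     ]
0.61 [0.57559632 0.2550648  0.002     ]
0.59 [0.44241245 0.32775213 0.002     ]
0.42 [0.52796481 0.29390208 0.002     ]
```

View pics/g2.png

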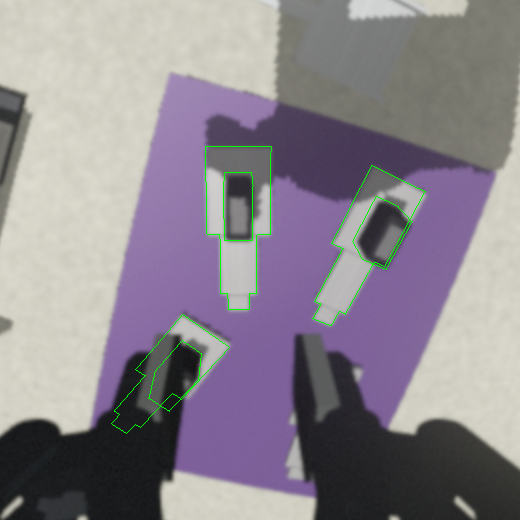

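```bash
python3 - <<'E'
import cv2
im=cv2.imread('pics/w3.png')[170:320,180:340]; cv2.imwrite('pics/w3z.png',cv2.resize(im,None,fx=4,fy=4,interpolation=cv2.INTER_CUBIC))
E
```

```text
(no output)
```

View pics/w3z.png

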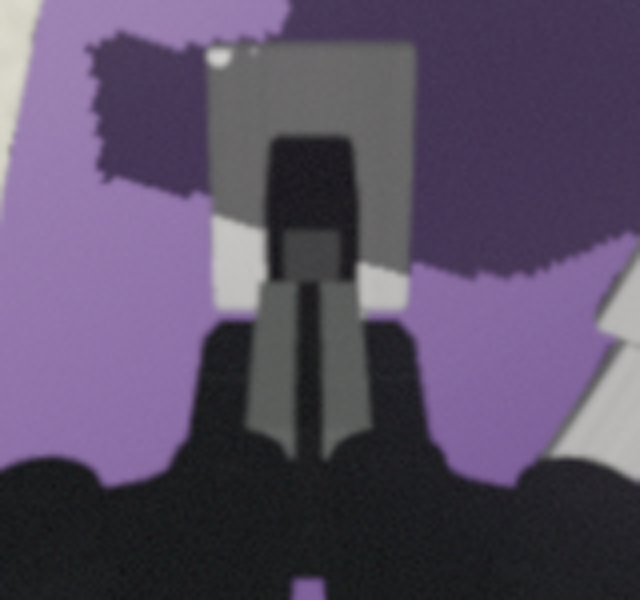

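```bash
python3 - <<'E'
from h import *
m=cam('wrist'); s=robot.state(); Rt=R.from_euler('xyz',s['ee_rot']).as_matrix()
f=lambda *p: proj(m,'wrist',[s['tool_pos']+Rt@np.array(p)])[0].round(1)
for b in (0,.005,.01,.013,.02,.025,.03,.04):
  print(b,'full',f(0,.0425,-b),f(.011,.0425,-b),'shut',f(.011,0,-b),f(0,0,-b),f(-.011,0,-b),'mid',f(.011,.015,-b), f(.011,-.015,-b))
E
```

```text
0 full [321.2 225.2] [322.6 210. ] shut [258.  210.3] [258.  225.7] [257.9 240.4] mid [281.1 210.3] [234.8 210.3]
0.005 full [322.7 228.4] [324.2 212.9] shut [258.  213.2] [258. 229.] [258.  243.9] mid [281.7 213.2] [234.3 213.2]
0.01 full [324.3 231.7] [325.8 216. ] shut [258.1 216.4] [258.  232.4] [258.  247.6] mid [282.3 216.3] [233.7 216.3]
0.013 full [325.3 233.8] [326.8 217.9] shut [258.1 218.3] [258.  234.5] [258.  249.9] mid [282.7 218.2] [233.4 218.3]
0.02 full [327.6 238.9] [329.3 222.5] shut [258.1 223.1] [258.1 239.7] [258.1 255.5] mid [283.7 223. ] [232.5 223. ]
0.025 full [329.4 242.7] [331.2 226. ] shut [258.2 226.7] [258.1 243.7] [258.1 259.7] mid [284.4 226.6] [231.9 226.6]
0.03 full [331.2 246.7] [333.2 229.7] shut [258.2 230.5] [258.2 247.8] [258.1 264.1] mid [285.2 230.4] [231.2 230.4]
0.04 full [335.2 255.4] [337.5 237.7] shut [258.3 238.8] [258.2 256.8] [258.2 273.6] mid [286.8 238.7] [229.7 238.7]
```

```bash
python3 - <<'E'
from h import *
s=robot.state()
Rt=R.from_euler('xyz',s['ee_rot']).as_matrix()
for n in('scene','top'):
    m,im=shot(n); o=cv2.resize(im,None,fx=4,fy=4,interpolation=cv2.INTER_CUBIC)[:,:,::-1].copy()
    for b in(0,.02,.04,.06):
        q=proj(m,n,[s['tool_pos']-Rt[:,2]*b])[0]; cv2.circle(o,tuple((q*4).astype(int)),2,(0,255,0),-1)
    q=(proj(m,n,[s['tool_pos']])[0]*4).astype(int)
    x,y=max(q[0]-350,0),max(q[1]-300,0)
    cv2.imwrite(f'pics/{n}t.png',o[y:y+580,x:x+700])
print(s['tool_pos'])
E
```

```text
[0.46453202 0.24739754 0.13088148]
```

View pics/scenet.png

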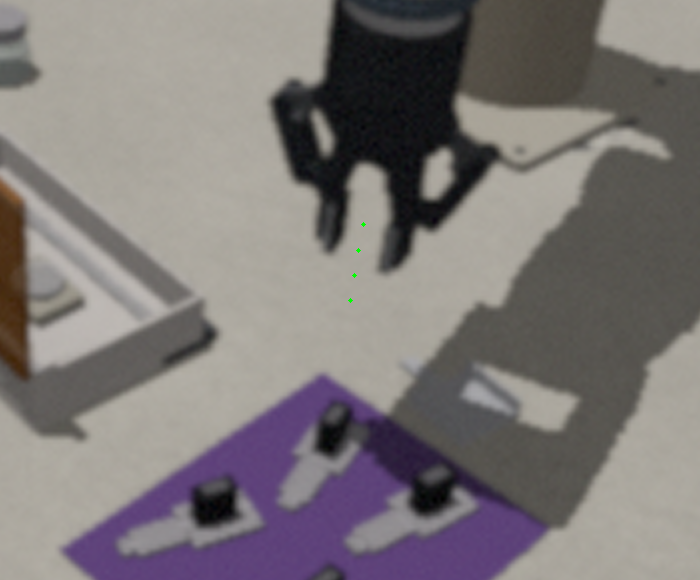

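```bash
python3 -m crank '[{"slide":[-0.6,-1.0,0],"angular":[0,0,0]},{"slide":[-1.1,-2.06,-0.4],"angular":[0,0,0]},{"slide":[-1.1,-2.06,-1.4],"angular":[0,0,0]},{"slide":[-1.1,-2.06,-2.4],"angular":[0,0,0]},{"slide":[-1.1,-2.06,-2.9],"angular":[0,0,0]},{"slide":[-1.1,-2.06,-2.9],"angular":[0,0,0]}]' 1 40 && python3 -m crank '[{"slide":[0,0,-0.1],"angular":[0,0,0]},{"slide":[0,0,-0.2],"angular":[0,0,0]},{"slide":[0,0,-0.3],"angular":[0,0,0]},{"slide":[0,0,-0.4],"angular":[0,0,0]}]' && python3 - <<'E'
from h import *
m,im=shot('scene'); s=robot.state()
n='scene';Rt=R.from_euler('xyz',s['ee_rot']).as_matrix()
o=cv2.resize(im,None,fx=4,fy=4,interpolation=cv2.INTER_CUBIC)[:,:,::-1].copy()
for b in(0,.02,.04,.06):
        q=proj(m,n,[s['tool_pos']-Rt[:,2]*b])[0]; cv2.circle(o,tuple((q*4).astype(int)),2,(0,255,0),-1)
q=(proj(m,n,[s['tool_pos']])[0]*4).astype(int)
x,y=max(q[0]-350,0),max(q[1]-300,0)
cv2.imwrite(f'pics/t2.png',o[y:y+580,x:x+700])
E
```

```text
time: 6.05
tool_pos: [0.4186, 0.1642, 0.0128]
ee_rot: [3.141, -0.004, -2.776]
force: [0.2, -0.6, 0.2]
finger_gap: -0.003
time: 6.45
tool_pos: [0.4192, 0.1645, -0.0028]
ee_rot: [3.141, -0.003, -2.776]
force: [0.5, 0.2, 0.1]
finger_gap: -0.001
```

View pics/t2.png

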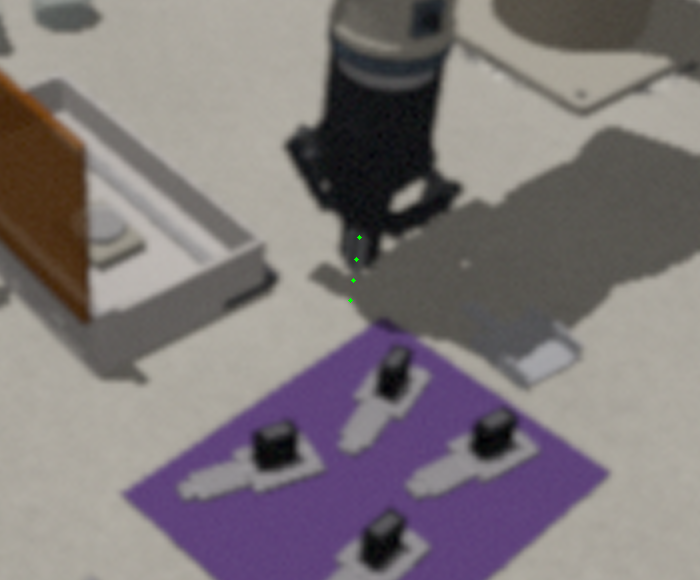

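```bash
python3 -m crank '[{"slide":[0,0,-0.1],"angular":[0,0,0]},{"slide":[0,0,-0.2],"angular":[0,0,0]},{"slide":[0,0,-0.3],"angular":[0,0,0]},{"slide":[0,0,-0.4],"angular":[0,0,0]}]'; python3 -m crank '[{"slide":[0,0,-0.05],"angular":[0,0,0]},{"slide":[0,0,-0.1],"angular":[0,0,0]}]'
```

```text
time: 6.9
tool_pos: [0.4188, 0.1644, -0.0197]
ee_rot: [3.141, -0.004, -2.776]
force: [0.5, 0.2, -0.3]
finger_gap: -0.006
time: 7.1
tool_pos: [0.4187, 0.1643, -0.024]
ee_rot: [3.141, -0.004, -2.776]
force: [-0.3, -0.0, -0.1]
finger_gap: 0.002
```

```bash
for i in 1 2 3 4; do python3 -m crank '[{"slide":[0,0,-0.05],"angular":[0,0,0]}]' | egrep 'tool|force'; done
```

```text
tool_pos: [0.4188, 0.1643, -0.0262]
force: [0.6, 0.1, 0.6]
tool_pos: [0.4188, 0.1643, -0.0283]
force: [0.3, -0.1, -0.5]
tool_pos: [0.4188, 0.1643, -0.0305]
force: [-0.4, -0.2, -0.2]
tool_pos: [0.4189, 0.1643, -0.0326]
force: [-0.3, -0.1, 0.2]
```

```bash
for i in 1 2 ; do python3 -m crank '[{"slide":[0,0,-0.05],"angular":[0,0,0]}]' | egrep 'tool|force'; done; python3 - <<'E'
from h import *
m,im=shot('wrist'); print(proj(m,'wrist',[robot.state()['tool_pos']]))
cv2.imwrite('pics/w4.png',cv2.resize(im[170:320,180:340],None,fx=4,fy=4)[:,:,::-1])
E
```

```text
tool_pos: [0.4189, 0.1643, -0.0348]
force: [-0.2, 0.3, 0.0]
tool_pos: [0.419, 0.1644, -0.0364]
force: [-8.3, -3.5, 55.2]
[[257.96117296 225.69223847]]
```

View pics/w4.png

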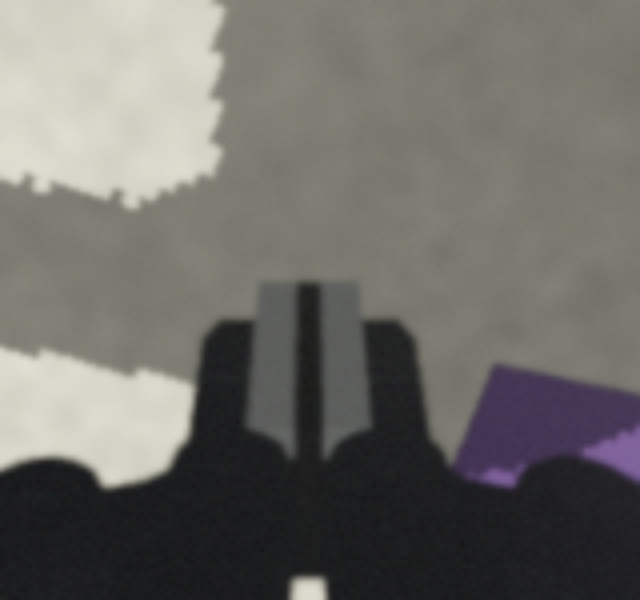

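```bash
python3 -m crank '[{"slide":[0,0,1.1],"angular":[0,0,0]},{"slide":[0.2,0.4,2.2],"angular":[0,0,0]},{"slide":[0.7,1.3,2.2],"angular":[0,0,0]},{"slide":[1.13,2.06,2.2],"angular":[0,0,0]},{"slide":[1.13,2.06,2.2],"angular":[0,0,0]},{"slide":[1.13,2.06,2.2],"angular":[0,0,0]}]' 0.29 40
```

```text
time: 8.35
tool_pos: [0.4637, 0.2469, 0.0515]
ee_rot: [3.141, -0.004, -2.775]
force: [-0.6, -0.2, -0.2]
finger_gap: 0.353
```

Down to z = −0.026: −1.94.

```bash
python3 -m crank '[{"slide":[0,0,-0.9],"angular":[0,0,0]},{"slide":[0,0,-1.5],"angular":[0,0,0]},{"slide":[0,0,-1.94],"angular":[0,0,0]},{"slide":[0,0,-1.94],"angular":[0,0,0]}]' && python3 -m crank '[{"slide":[0,0,0],"angular":[0,0,0]},{"slide":[0,0,0],"angular":[0,0,0]},{"slide":[0,0,0],"angular":[0,0,0]},{"slide":[0,0,0],"angular":[0,0,0]}]' 1 40; python3 - <<'E'
from h import *
m,im=shot('wrist','w5'); print(robot.state()['tool_pos'],robot.state()['ee_rot'])
E
```

```text
time: 8.75
tool_pos: [0.4613, 0.245, -0.0282]
ee_rot: [3.141, -0.009, -2.776]
force: [-0.3, 0.2, 1.3]
finger_gap: 0.356
time: 9.15
tool_pos: [0.4616, 0.245, -0.0275]
ee_rot: [3.141, -0.009, -2.776]
force: [0.4, -0.3, -0.8]
finger_gap: 0.158
[ 0.46159072  0.24507724 -0.02760918] [ 3.14140571 -0.00860933 -2.77592173]
```

View pics/w5.png

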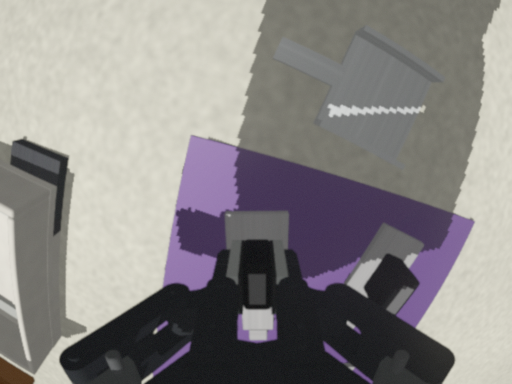

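```bash
python3 -m crank '[{"slide":[0,0,0.6],"angular":[0,0,0]},{"slide":[0,0,1.6],"angular":[0,0,0]},{"slide":[-0.4,-0.8,2.4],"angular":[0,0,-0.5]},{"slide":[-0.8,-1.8,2.94],"angular":[0,0,-1.1]},{"slide":[-1.2,-2.9,2.94],"angular":[0,0,-1.7]},{"slide":[-1.6,-4.0,2.94],"angular":[0,0,-2.2]},{"slide":[-2.1,-5.2,2.94],"angular":[0,0,-2.62]},{"slide":[-2.54,-6.3,2.94],"angular":[0,0,-2.62]}]' && python3 -m crank '[{"slide":[0,0,0],"angular":[0,0,0]},{"slide":[0,0,0],"angular":[0,0,0]}]' ; python3 - <<'E'
from h import *
m,im=shot('wrist'); s=robot.state();print(s['tool_pos'],s['ee_rot'],s['dq'].round(3))
cv2.imwrite('pics/w6.png',cv2.resize(im[100:384,30:482],None,fx=1.75,fy=1.75)[:,:,::-1])
for d in robot.landmark_of('wrist','gap1'): print(d['score'],np.round(d['location'],1),back(m,'wrist',d['location'],0)[0])
for k,z in(('lid_hinge',.051),('curebox',0)):
  for d in robot.landmark_of('wrist',k): print(k,d['score'],np.round(d['location'],1),back(m,'wrist',d['location'],z)[0])
E
```

```text
time: 10.0
tool_pos: [0.3592, -0.0082, 0.0905]
ee_rot: [3.142, -0.007, 3.141]
force: [0.9, -1.3, -0.2]
finger_gap: 0.154
time: 10.2
tool_pos: [0.3591, -0.0092, 0.0909]
ee_rot: [3.142, -0.006, 3.137]
force: [0.5, -0.2, 0.4]
finger_gap: 0.156
[ 0.35978162 -0.00837732  0.09084446] [ 3.14147265 -0.00601187  3.13941487] [ 0.038  0.011 -0.014  0.001 -0.001 -0.   ]
0.73 [188.3 267.5] [ 0.45161765 -0.08460564  0.        ]
0.59 [328.6 266.7] [0.45140633 0.06820459 0.        ]
curebox 0.65 [256.2 328.5] [ 0.54163175 -0.0111429   0.        ]
```

View pics/w6.png

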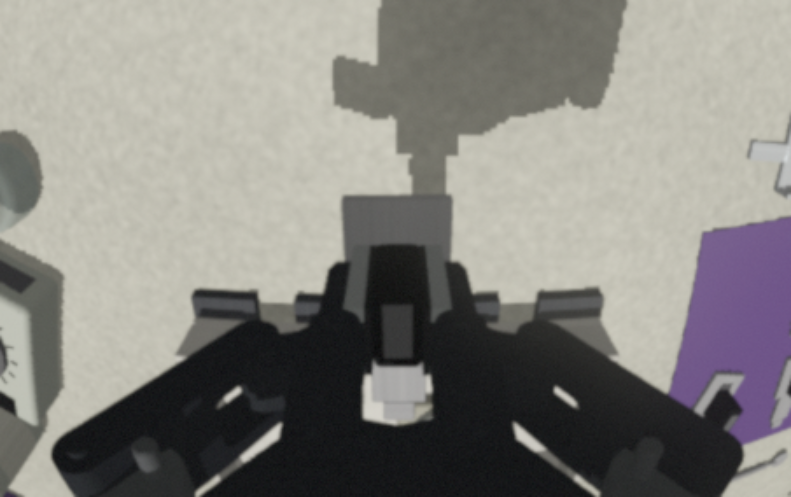

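```bash
python3 - <<'E'
from h import *
m,im=shot('wrist'); 
a=cv2.resize(im[255:290,130:226],None,fx=8,fy=8,interpolation=cv2.INTER_NEAREST); b=cv2.resize(im[255:290,290:386],None,fx=8,fy=8,interpolation=cv2.INTER_NEAREST)
cv2.imwrite('pics/w7.png',np.vstack([a,b])[:,:,::-1])
g=cv2.cvtColor(im,cv2.COLOR_RGB2GRAY); print(g[262:284,150],g[262:284,365]); print(g[272,135:215]);print(g[272,300:380])
import pickle; pickle.dump((m,im),open('box.pkl','wb'))
E
```

```text
[192 179 127  60  40  37  50  73  81  83  83  85  79  66  48  41  44  44
  59  89 103 108] [193 178 134  94  73  67  66  74  89  94  94  93  93  89  74  67  64  65
  71  89 107 113]
[194 181 144  99  86  83  81  81  80  81  81  83  81  83  84  83  83  82
  81  80  84  81  83  82  83  83  84  82  83  83  83  84  84  84  83  84
  83  73  51  53  99 144 156 141 134 135 137 136 135 133 135 138 136 137
 140 144 148 153 153 147 123  89  75  74  75  75  76  76  75  73  73  71
  70  73  72  71  70  61  47  29]
[ 42  52  63  66  67  68  69  72  72  73  72  76  93 138 176 187 192 192
 191 189 187 185 183 182 182 182 183 183 183 182 181 178 173 152 104  72
  79  87  89  88  89  89  90  88  90  91  90  91  93  93  93  93  95  92
  91  92  91  92  93  94  93  93  93  95  93  94  95  95  93  95  96  98
 112 150 186 195 198 198 199 199]
```

View pics/w7.png

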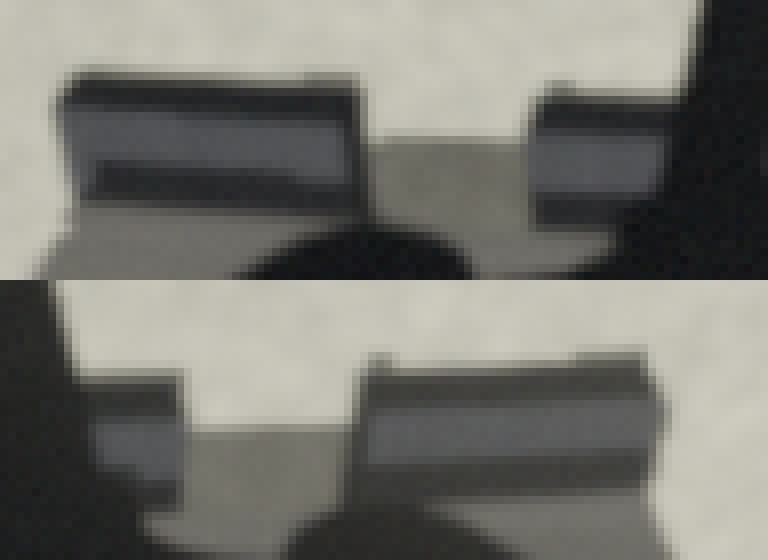

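```bash
python3 - <<'E'
from h import *
import pickle; m,im=pickle.load(open('box.pkl','rb'))
L=[('Lout',66,108),('g1L',352,122),('g1R',534,128)]; Rr=[('g4L',182,420-280),('g4R',367,402-280),('Rout',660,392-280)]
for k,x,y in L: print(k,back(m,'wrist',[x/8+130-.5,y/8+255-.5],.0095)[0])
for k,x,y in Rr: print(k,back(m,'wrist',[x/8+290-.5,y/8+255-.5],.0095)[0])
E
```

```text
Lout [ 0.45085206 -0.13798459  0.0095    ]
g1L [ 0.45032019 -0.09617399  0.0095    ]
g1R [ 0.4500364  -0.07113131  0.0095    ]
g4L [0.45155567 0.05078812 0.0095    ]
g4R [0.4497898  0.07585564 0.0095    ]
Rout [0.45079625 0.11836633 0.0095    ]
```

```bash
python3 -m crank '[{"slide":[0.1,-0.5,-0.3],"angular":[0,0,0]},{"slide":[0.2,-1.0,-0.6],"angular":[0,0,0]},{"slide":[0.3,-1.5,-0.9],"angular":[0,0,0]},{"slide":[0.38,-1.92,-1.5],"angular":[0,0,0]},{"slide":[0.38,-1.92,-1.8],"angular":[0,0,0]},{"slide":[0.38,-1.92,-1.8],"angular":[0,0,0]},{"slide":[0.38,-1.92,-1.8],"angular":[0,0,0]}]'; python3 - <<'E'
from h import *
m,im=shot('wrist'); s=robot.state();print(s['tool_pos'],s['ee_rot'],s['dq'].round(3))
cv2.imwrite('pics/w8.png',cv2.resize(im[180:384,130:386],None,fx=3,fy=3)[:580,:,::-1])
E
```

```text
time: 11.15
tool_pos: [0.3751, -0.0832, 0.0184]
ee_rot: [3.141, -0.008, -3.138]
force: [0.8, 0.2, -0.6]
finger_gap: 0.152
[ 0.37538576 -0.08331828  0.01877334] [ 3.14151888 -0.00683901 -3.13812405] [-0.001 -0.014 -0.001  0.    -0.003 -0.002]
```

View pics/w8.png

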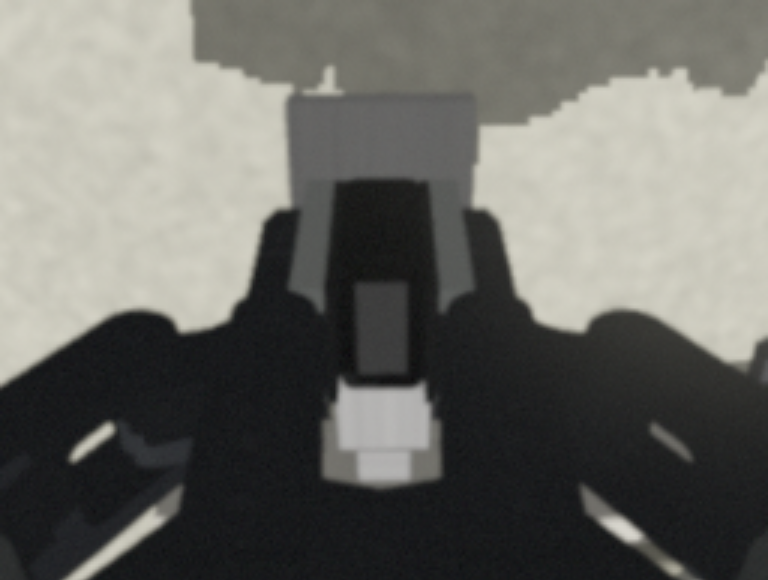

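```bash
python3 -m crank '[{"slide":[0,-0.05,-0.6],"angular":[0,0,-0.02]},{"slide":[0,-0.05,-1.0],"angular":[0,0,-0.02]},{"slide":[0,-0.05,-1.15],"angular":[0,0,-0.02]},{"slide":[0,-0.05,-1.17],"angular":[0,0,-0.02]},{"slide":[0,-0.05,-1.17],"angular":[0,0,-0.02]}]'; python3 - <<'E'
from h import *
m,im=shot('wrist'); s=robot.state();print(s['tool_pos'],s['ee_rot'],s['dq'].round(3),s['force'])
cv2.imwrite('pics/w9.png',cv2.resize(im[180:384,130:386],None,fx=3,fy=3)[:580,:,::-1])
E
```

```text
time: 11.7
tool_pos: [0.3758, -0.0852, -0.0275]
ee_rot: [-3.141, -0.006, -3.14]
force: [-0.6, -0.6, -0.9]
finger_gap: 0.157
[ 0.37593332 -0.08527815 -0.02735041] [-3.14139177 -0.00572773 -3.14051845] [-0.004 -0.005 -0.     0.    -0.003 -0.003] [ 1.29065782 -0.07797076 -0.80026371]
```

View pics/w9.png

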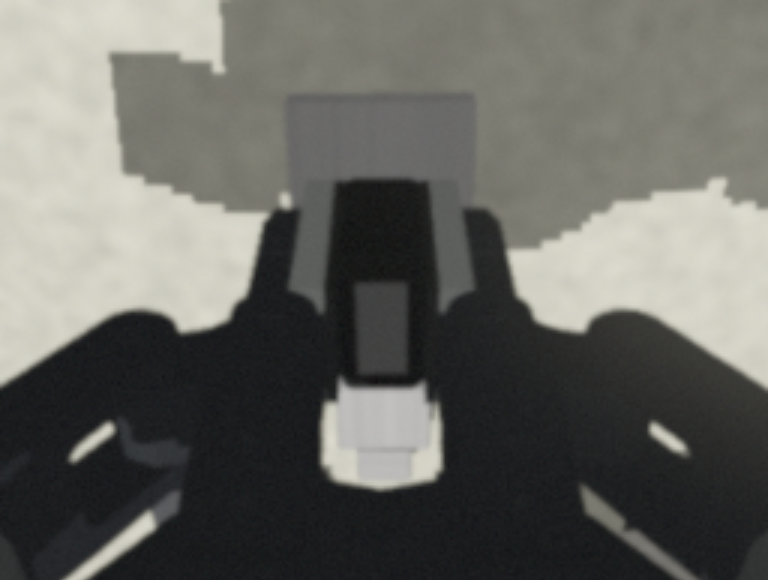

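```bash
python3 -m crank '[{"slide":[0.1,0,-0.03],"angular":[0,0,0]},{"slide":[0.22,0,-0.03],"angular":[0,0,0]},{"slide":[0.35,0,-0.03],"angular":[0,0,0]},{"slide":[0.45,0,-0.03],"angular":[0,0,0]}]';  python3 -m crank '[{"slide":[0.1,0,0],"angular":[0,0,0]},{"slide":[0.2,0,0],"angular":[0,0,0]},{"slide":[0.3,0,0],"angular":[0,0,0]},{"slide":[0.4,0,0],"angular":[0,0,0]}]'; python3 - <<'E'
from h import *
m,im=shot('wrist'); s=robot.state();print(s['tool_pos'],s['ee_rot'],s['force'])
cv2.imwrite('pics/w10.png',cv2.resize(im[180:384,130:386],None,fx=3,fy=3)[:580,:,::-1])
E
```

```text
time: 12.15
tool_pos: [0.395, -0.0854, -0.0284]
ee_rot: [-3.141, -0.005, -3.14]
force: [0.6, -0.6, -1.0]
finger_gap: 0.157
time: 12.55
tool_pos: [0.4112, -0.0854, -0.0284]
ee_rot: [-3.141, -0.005, -3.141]
force: [0.5, 0.2, 0.3]
finger_gap: 0.155
[ 0.41214412 -0.0855498  -0.02830385] [-3.14094933 -0.00381355 -3.14053081] [ 0.42240126 -0.47431789 -1.17402807]
```

View pics/w10.png

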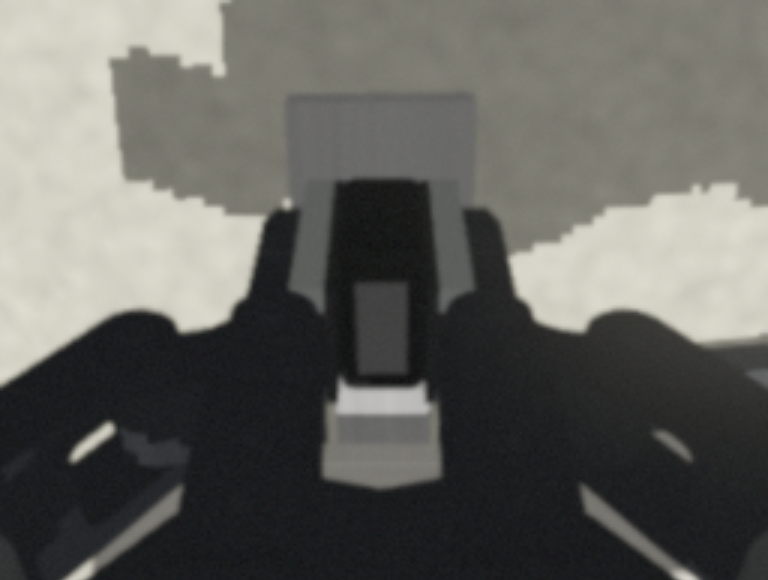

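```bash
python3 -m crank '[{"slide":[0.1,0,0],"angular":[0,0,0]},{"slide":[0.2,0,0],"angular":[0,0,0]},{"slide":[0.28,0,0],"angular":[0,0,0]}]' | egrep 'tool|force'; for i in 1 2 3; do python3 -m crank '[{"slide":[0.04,0,0],"angular":[0,0,0]}]' | egrep 'tool|force'; done
```

```text
tool_pos: [0.4238, -0.0856, -0.0283]
force: [-0.1, -0.6, 0.1]
tool_pos: [0.4258, -0.0856, -0.0283]
force: [-2.3, -0.3, 1.1]
tool_pos: [0.4258, -0.0853, -0.0285]
force: [-6.5, -3.2, 2.4]
tool_pos: [0.4256, -0.0851, -0.0287]
force: [-4.6, -1.3, 0.6]
```

```bash
for i in 1 2 3; do python3 -m crank '[{"slide":[0.04,0,0],"angular":[0,0,0]}]' | egrep 'tool|force'; done
```

```text
tool_pos: [0.4255, -0.0849, -0.029]
force: [-4.4, -2.5, 1.4]
tool_pos: [0.4255, -0.0846, -0.0292]
force: [-5.4, -1.7, 1.9]
tool_pos: [0.4254, -0.0844, -0.0295]
force: [-5.6, -2.2, 1.6]
```

```bash
python3 - <<'E'
from h import *
m,im=shot('wrist'); s=robot.state();print(s['tool_pos'],s['ee_rot'],s['force'])
cv2.imwrite('pics/w11.png',cv2.resize(im[180:384,130:386],None,fx=3,fy=3)[:580,:,::-1])
m,im=shot('scene'); q=(proj(m,'scene',[[.43,-.085,0.02]])[0]).astype(int)
cv2.imwrite('pics/s11.png',cv2.resize(im[q[1]-50:q[1]+70,q[0]-60:q[0]+80],None,fx=5,fy=5,interpolation=cv2.INTER_CUBIC)[:,:,::-1])
E
```

```text
[ 0.42538244 -0.08441576 -0.02947732] [ 3.13935622 -0.01958371 -3.14115877] [-4.70762351 -1.01683134  0.47011229]
```

View pics/w11.png

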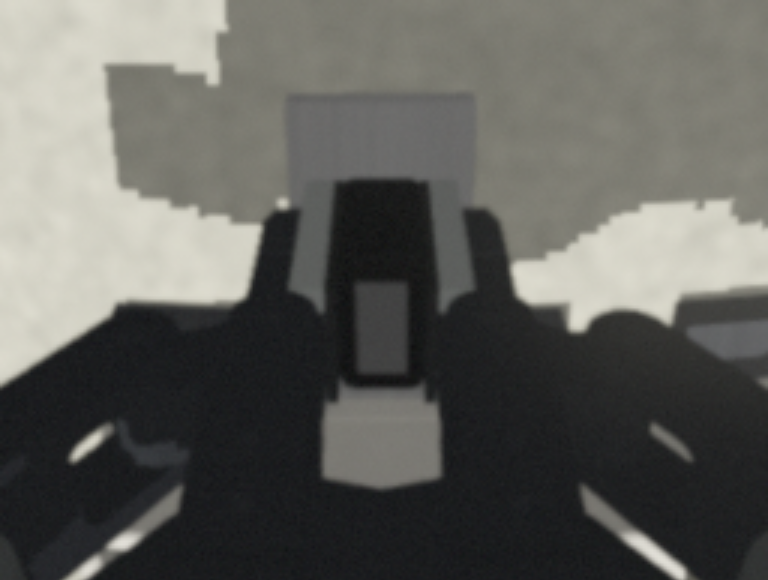

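View pics/s11.png

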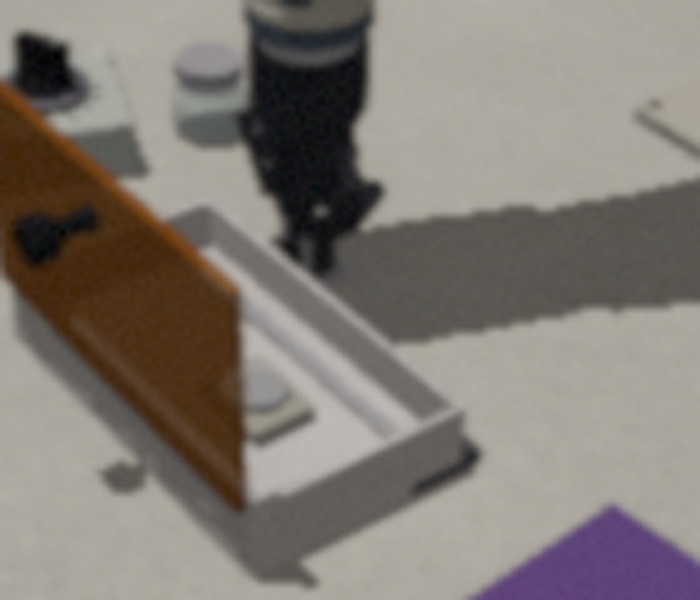

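```bash
python3 - <<'E'
from h import *
m,im=shot('wrist'); s=robot.state();print(s['tool_pos'],s['ee_rot'],s['force'])
g=cv2.cvtColor(im,cv2.COLOR_RGB2GRAY)
for c in (175,190,318,364,375): print(c,g[270:305,c])
o=cv2.resize(im[180:384,130:386],None,fx=3,fy=3)
for x in (.446,.449,.452,.455):
  P=proj(m,'wrist',np.array([[x,y,0] for y in np.linspace(-.2,.1,31)]))
  for p in P: cv2.circle(o,tuple(np.int32((p-[130,180])*3+1)),1,(255,0,0),-1)
cv2.imwrite('pics/w12.png',o[:580,:,::-1])
E
```

```text
[ 0.42538717 -0.08439337 -0.02947486] [ 3.13940085 -0.01930147 -3.14109809] [-4.41728863 -0.48819444  1.02316863]
175 [211 211 212 212 212 212 212 211 207 185 133  76  47  33  27  28  25  27
  29  26  28  30  30  28  27  26  28  30  27  25  29  28  27  28  27]
190 [211 210 209 209 208 209 211 212 213 207 173 116  65  48  48  45  46  45
  42  44  36  29  28  28  26  27  29  27  28  29  30  26  27  27  28]
318 [211 210 210 210 210 209 209 209 210 206 184 143 124 119 116 114 107  97
  89  75  54  45  41  40  42  39  40  41  42  38  40  36  37  39  37]
364 [211 210 211 210 209 208 199 160 126 104  77  66  65  65  65  62  65  69
  84  97  99  99  98  95  94  79  62  51  50  47  47  48  47  47  45]
375 [213 213 212 211 205 183 146 126 114  84  69  69  66  65  64  65  69  83
  96  99  99  98  97  98  97  96  97  95  92  77  64  59  56  51  44]
```

View pics/w12.png

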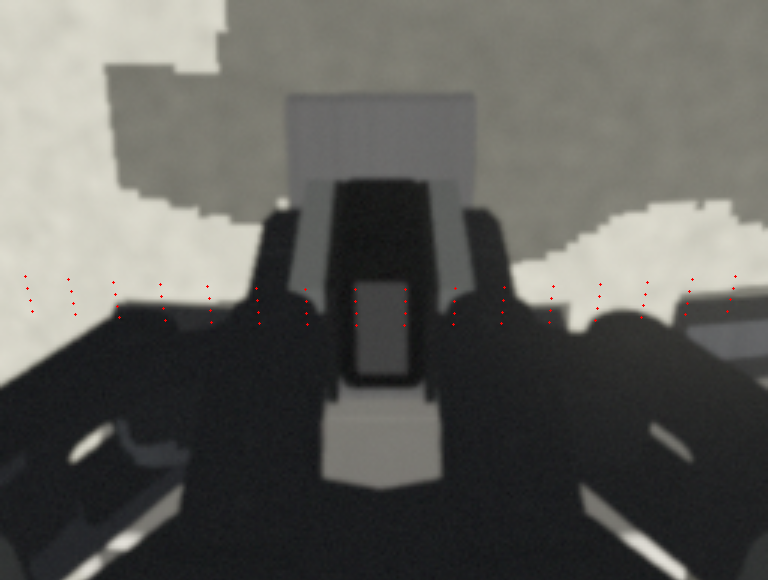

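```bash
python3 - <<'E'
from h import *
m=cam('wrist')
im=robot.get_image('wrist');g=cv2.cvtColor(im,cv2.COLOR_RGB2GRAY)
for c in(240,250,262,275): print(g[205:218,c])
for r in (210.5,211.5): print(back(m,'wrist',[258,r],.005), back(m,'wrist',[258,r],.005)[0][0]+.048)
for c,r in ((175,280),(190,280.5),(364,278)): print(back(m,'wrist',[c,r],0))
E
```

```text
[121 121 121 123 124 120 107  99  99 104 104 104 104]
[125 123 124 122 121 113 104 100 102 107 108 108 110]
[126 124 124 121 118 113 105 102 101 105 107 108 108]
[122 122 119 120 119 116 105 101 102 104 104 105 106]
[[ 0.4017123  -0.08423981  0.005     ]] 0.44971229502720456
[[ 0.40227425 -0.08423881  0.005     ]] 0.4502742510132338
[[ 0.45039966 -0.13576332  0.        ]]
[[ 0.45023637 -0.12605922  0.        ]]
[[ 0.45019744 -0.01678573  0.        ]]
```

```bash
python3 -m crank '[{"slide":[0,0,0],"angular":[0,0,0]},{"slide":[0,0,0],"angular":[0,0,0]},{"slide":[0,0,0],"angular":[0,0,0]}]' 0.35;  python3 -m crank '[{"slide":[-0.05,0,0.5],"angular":[0,0,0]},{"slide":[-0.3,0,1.3],"angular":[0,0,0]},{"slide":[-0.8,0.4,2.3],"angular":[0,-0.12,0]},{"slide":[-1.2,1.2,3.3],"angular":[0,-0.12,0]},{"slide":[-1.2,2,4.3],"angular":[0,-0.12,0]},{"slide":[-1.2,2,4.3],"angular":[0,-0.12,0]}]'; python3 - <<'E'
from h import *
m,im=shot('wrist','w13'); s=robot.state();print(s['tool_pos'],s['ee_rot'],s['force'])
E
```

```text
time: 14.0
tool_pos: [0.4262, -0.0845, -0.0294]
ee_rot: [3.14, -0.018, -3.141]
force: [-1.0, 0.3, 0.2]
finger_gap: 0.325
time: 14.6
tool_pos: [0.3807, -0.0026, 0.1467]
ee_rot: [3.14, 0.007, -3.139]
force: [0.2, -0.4, 0.1]
finger_gap: 0.324
[ 0.38040569 -0.00323127  0.14547659] [ 3.13979012  0.00603629 -3.13846001] [-0.68871739  0.43590069 -0.44143649]
```

View pics/w13.png

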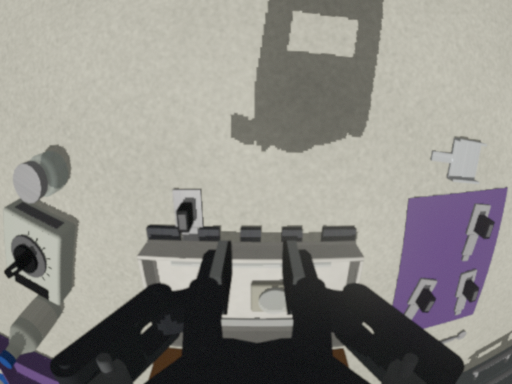

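```bash
python3 -m crank '[{"slide":[0.2,0.9,0.3],"angular":[0,0.04,0]},{"slide":[0.4,2.0,0.6],"angular":[0,0.04,0]},{"slide":[0.6,3.1,0.8],"angular":[0,0.04,0]},{"slide":[0.8,4.2,0.8],"angular":[0,0.04,0]},{"slide":[1.0,5.3,0.8],"angular":[0,0.04,0]},{"slide":[1.2,6.4,0.8],"angular":[0,0.04,0]},{"slide":[1.5,7.5,0.8],"angular":[0,0.04,0]},{"slide":[1.5,7.6,0.8],"angular":[0,0.04,0]}]';  python3 -m crank '[{"slide":[0,0,0],"angular":[0,0,0]},{"slide":[0,0,0],"angular":[0,0,0]}]' ; python3 gz.py g3
```

```text
time: 15.45
tool_pos: [0.4422, 0.3047, 0.1761]
ee_rot: [3.139, 0.001, -3.136]
force: [0.0, -0.8, 0.4]
finger_gap: 0.321
time: 15.65
tool_pos: [0.4418, 0.3036, 0.1747]
ee_rot: [3.14, -0.001, -3.136]
force: [-0.2, 0.3, -0.2]
finger_gap: 0.328
0.64 [0.5703 0.3512 0.6467] 37.1 9664.6
0.61 [ 0.4504  0.3226 -0.0738] -4.2 7600.6
0.55 [ 0.3699  0.0515 -0.0538] -3.1 9759.3
0.48 [ 0.5704  0.2506 -0.2276] -13.0 9434.9
[0.44179334 0.30326683 0.17505218] [ 3.13992892e+00 -3.51844753e-04 -3.13655781e+00] 15.7
```

View pics/g3.png

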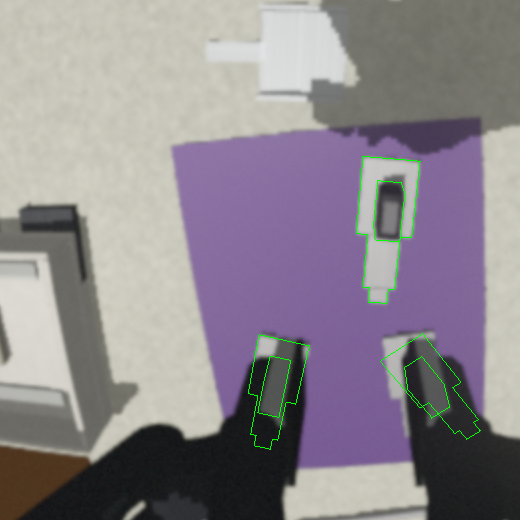

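```bash
python3 -m crank '[{"slide":[0.1,0.25,-0.8],"angular":[0,0,-0.3]},{"slide":[0.21,0.48,-1.8],"angular":[0,0,-0.56]},{"slide":[0.21,0.48,-2.8],"angular":[0,0,-0.56]},{"slide":[0.21,0.48,-3.4],"angular":[0,0,-0.56]},{"slide":[0.21,0.48,-3.4],"angular":[0,0,-0.56]},{"slide":[0.21,0.48,-3.4],"angular":[0,0,-0.56]}]' 0.29; python3 - <<'E'
from fit import *
m,im=shot('wrist'); s=robot.state();print(s['tool_pos'],s['ee_rot'])
r,f=fit(matmask(im),m,'wrist',[.4504,.3226,-.073]); print(r,np.degrees(r[2]),f)
d=(r[:2]-s['tool_pos'][:2])/.04; print(d,(-.026-s['tool_pos'][2])/.04, ((np.degrees(r[2]-s['ee_rot'][2])+180+180)%360-180)/8)
cv2.imwrite('pics/g4.png',draw(im,[r],m,'wrist')[200:700,100:800])
E
```

```text
time: 16.35
tool_pos: [0.4505, 0.3216, 0.0398]
ee_rot: [3.14, -0.0, 3.067]
force: [0.2, 0.1, 0.8]
finger_gap: 0.354
[0.45119095 0.32224714 0.04069495] [3.13864462e+00 1.33066741e-03 3.06708088e+00]
[ 0.44968904  0.32295844 -0.07452469] -4.26995027571015 2995.02099609375
[-0.03754769  0.01778258] -1.6673737432697149 -9.25093296402224e-05
```

View pics/g4.png

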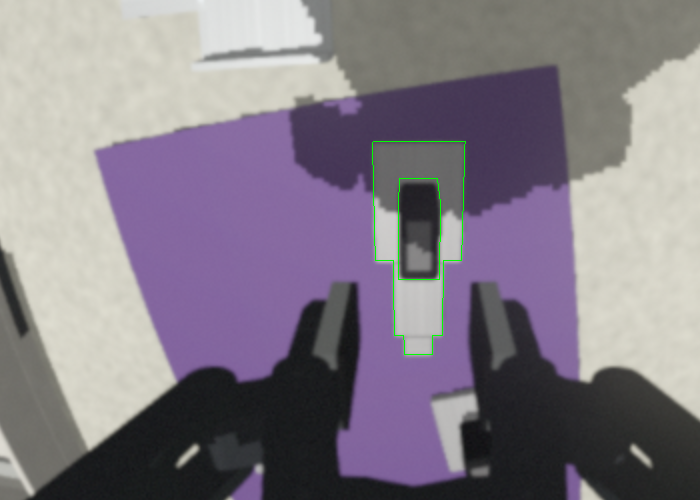

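```bash
python3 -m crank '[{"slide":[-0.02,0.02,-0.7],"angular":[0,0,0]},{"slide":[-0.02,0.02,-1.3],"angular":[0,0,0]},{"slide":[-0.02,0.02,-1.6],"angular":[0,0,0]},{"slide":[-0.02,0.02,-1.66],"angular":[0,0,0]},{"slide":[-0.02,0.02,-1.66],"angular":[0,0,0]}]' && python3 -m crank '[{"slide":[0,0,0],"angular":[0,0,0]},{"slide":[0,0,0],"angular":[0,0,0]},{"slide":[0,0,0],"angular":[0,0,0]},{"slide":[0,0,0],"angular":[0,0,0]}]' 1 40
```

```text
time: 16.9
tool_pos: [0.451, 0.3234, -0.0248]
ee_rot: [3.138, 0.002, 3.067]
force: [-1.1, 0.2, 1.5]
finger_gap: 0.359
time: 17.3
tool_pos: [0.452, 0.324, -0.0234]
ee_rot: [3.136, 0.004, 3.067]
force: [-1.3, -0.8, 7.6]
finger_gap: 0.155
```

```bash
python3 -m crank '[{"slide":[0,0,0.6],"angular":[0,0,0]},{"slide":[0,0,1.6],"angular":[0,0,0]},{"slide":[-0.2,-0.8,2.4],"angular":[0,0,0.2]},{"slide":[-0.5,-1.9,2.7],"angular":[0,0,0.4]},{"slide":[-0.8,-3.0,2.7],"angular":[0,0,0.53]},{"slide":[-1.1,-4.1,2.7],"angular":[0,0,0.53]},{"slide":[-1.4,-5.2,2.7],"angular":[0,0,0.53]},{"slide":[-1.6,-6.3,2.7],"angular":[0,0,0.53]}]' ; python3 - <<'E'
from h import *
m,im=shot('wrist','w14'); s=robot.state();print(s['tool_pos'],s['ee_rot'],s['force'])
E
```

```text
time: 18.1
tool_pos: [0.3871, 0.0707, 0.0852]
ee_rot: [3.136, 0.005, -3.141]
force: [0.4, 0.1, 0.2]
finger_gap: 0.154
[0.38465006 0.06608341 0.0847345 ] [3.13819190e+00 1.78401135e-03 3.13983736e+00] [-3.1763111  -0.64184325 -1.62999769]
```

View pics/w14.png

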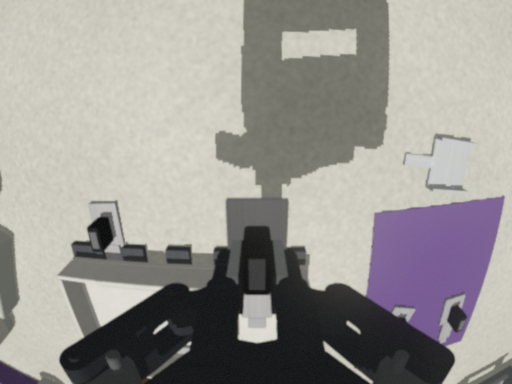

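```bash
python3 -m crank '[{"slide":[-0.1,-1.0,0],"angular":[0,0,0.01]},{"slide":[-0.26,-2.0,-0.3],"angular":[0,0,0.01]},{"slide":[-0.26,-2.53,-1.2],"angular":[0,0,0.01]},{"slide":[-0.26,-2.53,-2.0],"angular":[0,0,0.01]},{"slide":[-0.26,-2.53,-2.1],"angular":[0,0,0.01]},{"slide":[-0.26,-2.53,-2.1],"angular":[0,0,0.01]},{"slide":[-0.26,-2.53,-2.1],"angular":[0,0,0.01]}]';python3 - <<'E'
from h import *
s=robot.state();p=s['tool_pos'];print(p,s['ee_rot'],s['force'])
print(([.375,-.0352,-.0285]-p)/.04)
E
```

```text
time: 18.85
tool_pos: [0.3751, -0.0348, 0.0018]
ee_rot: [3.138, 0.003, -3.141]
force: [0.1, 0.2, -0.6]
finger_gap: 0.155
[ 0.37512874 -0.0347961   0.00178538] [ 3.13836974  0.00329077 -3.14102703] [ 0.11885576  0.197429   -0.58176868]
[-0.0032184  -0.01009751 -0.7571345 ]
```

```bash
python3 -m crank '[{"slide":[0,-0.01,-0.3],"angular":[0,0,0]},{"slide":[0,-0.01,-0.55],"angular":[0,0,0]},{"slide":[0,-0.01,-0.65],"angular":[0,0,0]},{"slide":[0,-0.01,-0.65],"angular":[0,0,0]}]';python3 -m crank '[{"slide":[0.1,0,0],"angular":[0,0,0]},{"slide":[0.25,0,0],"angular":[0,0,0]},{"slide":[0.4,0,0],"angular":[0,0,0]},{"slide":[0.55,0,0],"angular":[0,0,0]},{"slide":[0.7,0,0],"angular":[0,0,0]},{"slide":[0.85,0,0],"angular":[0,0,0]},{"slide":[0.9,0,0],"angular":[0,0,0]}]'
```

```text
time: 19.25
tool_pos: [0.3751, -0.035, -0.0242]
ee_rot: [3.138, 0.003, -3.14]
force: [-1.0, -0.3, -1.2]
finger_gap: 0.153
time: 19.95
tool_pos: [0.4122, -0.035, -0.0241]
ee_rot: [3.138, 0.004, -3.14]
force: [-0.2, -0.2, -1.5]
finger_gap: 0.157
```

```bash
python3 -m crank '[{"slide":[0.1,0,0],"angular":[0,0,0]},{"slide":[0.2,0,0],"angular":[0,0,0]},{"slide":[0.3,0,0],"angular":[0,0,0]}]' | egrep 'tool|force'; for i in 1 2 3 4; do python3 -m crank '[{"slide":[0.05,0,0],"angular":[0,0,0]}]' | egrep 'tool|force'; done
```

```text
tool_pos: [0.4244, -0.035, -0.0242]
force: [-0.2, 0.1, -0.9]
tool_pos: [0.4269, -0.035, -0.0241]
force: [0.4, -0.7, 0.1]
tool_pos: [0.429, -0.035, -0.0242]
force: [-0.2, -0.2, -0.3]
tool_pos: [0.4311, -0.035, -0.0242]
force: [0.3, -0.1, -1.1]
tool_pos: [0.4322, -0.0349, -0.0243]
force: [-3.9, -1.3, 0.8]
```

```bash
for i in 1 2; do python3 -m crank '[{"slide":[0.05,0,0],"angular":[0,0,0]}]' | egrep 'tool|rot|force'; done; python3 -m crank '[{"slide":[0,0,-0.02],"angular":[0,0,0]},{"slide":[0,0,-0.02],"angular":[0,0,0]},{"slide":[0,0,-0.02],"angular":[0,0,0]}]' 0.35;  python3 -m crank '[{"slide":[-0.03,0,0.5],"angular":[0,0,0]},{"slide":[-0.2,0,1.3],"angular":[0,0,0]},{"slide":[-0.8,0.2,2.3],"angular":[0,0,0]},{"slide":[-1.2,0.5,3.3],"angular":[0,0,0]},{"slide":[-1.2,1,4.3],"angular":[0,0,0]},{"slide":[-1.2,1,4.3],"angular":[0,0,0]}]'; python3 - <<'E'
from h import *
m,im=shot('wrist','w15'); s=robot.state();print(s['tool_pos'],s['ee_rot'],s['force'])
E
```

```text
tool_pos: [0.4322, -0.0348, -0.0246]
ee_rot: [3.138, -0.002, -3.14]
force: [-6.9, -1.8, 2.2]
tool_pos: [0.432, -0.0346, -0.0249]
ee_rot: [3.137, -0.006, -3.14]
force: [-6.2, -1.7, 4.1]
time: 21.15
tool_pos: [0.4325, -0.0347, -0.0256]
ee_rot: [3.138, -0.005, -3.14]
force: [-0.1, -0.2, -0.2]
finger_gap: 0.327
time: 21.75
tool_pos: [0.3878, 0.0065, 0.151]
ee_rot: [3.137, 0.005, -3.139]
force: [1.1, 0.3, 0.1]
finger_gap: 0.328
[0.38681861 0.00592192 0.14902994] [ 3.13768021e+00  1.98476963e-03 -3.13891938e+00] [-0.38403613 -0.16000647 -0.59253438]
```

View pics/w15.png

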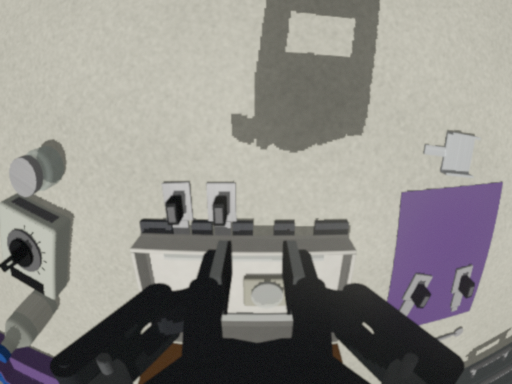

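```bash
python3 -m crank '[{"slide":[0,0.9,0.3],"angular":[0,0,0]},{"slide":[0.2,2.0,0.6],"angular":[0,0,0]},{"slide":[0.6,3.1,0.8],"angular":[0,0,0]},{"slide":[1.0,4.2,0.8],"angular":[0,0,0]},{"slide":[1.4,5.3,0.8],"angular":[0,0,0]},{"slide":[1.8,6.4,0.8],"angular":[0,0,0]},{"slide":[2.3,7.1,0.8],"angular":[0,0,0]},{"slide":[2.6,7.1,0.8],"angular":[0,0,0]}]';  python3 -m crank '[{"slide":[0,0,0],"angular":[0,0,0]},{"slide":[0,0,0],"angular":[0,0,0]}]' ; python3 gz.py g5
```

```text
time: 22.6
tool_pos: [0.4919, 0.2929, 0.1794]
ee_rot: [3.137, 0.002, -3.136]
force: [0.2, 0.2, 0.2]
finger_gap: 0.329
time: 22.8
tool_pos: [0.4911, 0.2916, 0.1779]
ee_rot: [3.139, -0.001, -3.137]
force: [-0.5, -0.7, -0.2]
finger_gap: 0.328
0.97 [ 0.3809  0.0454 -0.0229] -1.3 10166.9
0.95 [ 0.5704  0.251  -0.2156] -12.4 7527.6
0.94 [0.5665 0.3422 0.119 ] 6.8 7423.8
0.88 [ 0.3795  0.0809 -0.0057] -0.3 13264.4
0.32 [0.3493 0.2758 0.6403] 36.7 11935.4
[0.49092226 0.29144226 0.17827079] [ 3.13872880e+00 -6.83958339e-04 -3.13679344e+00] 22.85
```

View pics/g5.png

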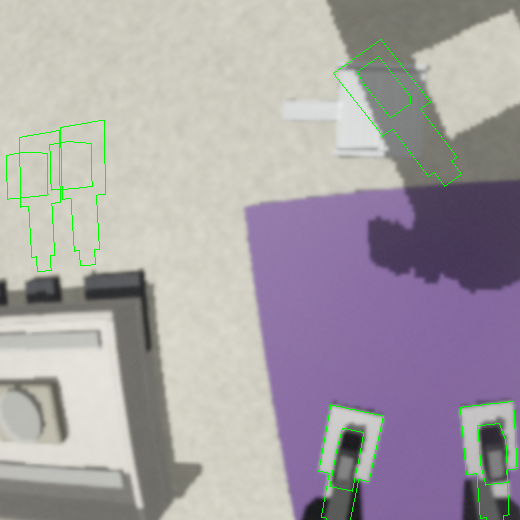

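```bash
python3 -m crank '[{"slide":[0.8,-0.4,-0.5],"angular":[0,0,-0.8]},{"slide":[1.6,-0.8,-1.2],"angular":[0,0,-1.63]},{"slide":[1.99,-1.01,-2.1],"angular":[0,0,-1.63]},{"slide":[1.99,-1.01,-3.0],"angular":[0,0,-1.63]},{"slide":[1.99,-1.01,-3.4],"angular":[0,0,-1.63]},{"slide":[1.99,-1.01,-3.4],"angular":[0,0,-1.63]},{"slide":[1.99,-1.01,-3.4],"angular":[0,0,-1.63]}]' 0.29; cat > near.py <<'E'
from fit import *
import sys
p0=[float(a) for a in sys.argv[2:5]]
m,im=shot('wrist'); s=robot.state();print(s['tool_pos'],s['ee_rot'])
r,f=fit(matmask(im),m,'wrist',p0); print(r,np.degrees(r[2]),f)
d=(r[:2]-s['tool_pos'][:2])/.04; print(d,(-.026-s['tool_pos'][2])/.04, ((np.degrees(r[2]-s['ee_rot'][2])+180+180)%360-180)/8)
cv2.imwrite(f'pics/{sys.argv[1]}.png',draw(im,[r],m,'wrist')[200:700,100:800])
E
python3 near.py g6 .5704 .251 -.22
```

```text
time: 23.6
tool_pos: [0.5707, 0.2512, 0.0438]
ee_rot: [3.138, 0.001, 2.919]
force: [0.3, -0.3, -0.2]
finger_gap: 0.356
[0.57137169 0.25160825 0.04447202] [3.13703894e+00 1.85586607e-03 2.91900590e+00]
[ 0.56988184  0.25111755 -0.23327413] -13.36562322155955 2872.32275390625
[-0.03724637 -0.01226758] -1.7618004407972658 -0.07654269907087752
```

View pics/g6.png

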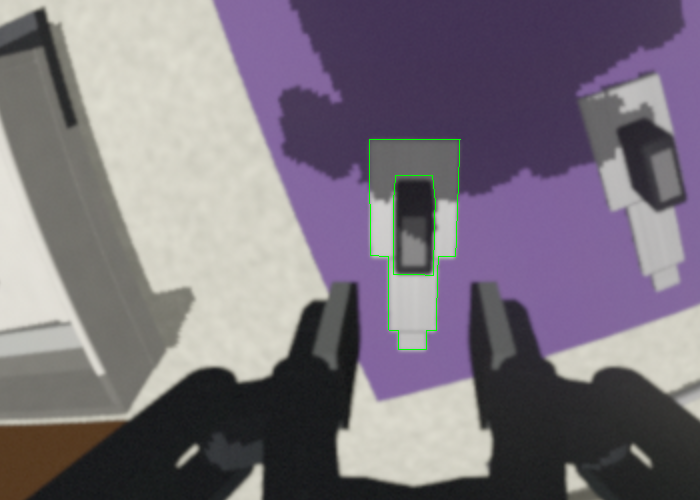

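```bash
python3 -m crank '[{"slide":[-0.03,-0.01,-0.7],"angular":[0,0,-0.06]},{"slide":[-0.03,-0.01,-1.3],"angular":[0,0,-0.06]},{"slide":[-0.03,-0.01,-1.65],"angular":[0,0,-0.06]},{"slide":[-0.03,-0.01,-1.74],"angular":[0,0,-0.06]},{"slide":[-0.03,-0.01,-1.74],"angular":[0,0,-0.06]}]' && python3 -m crank '[{"slide":[0,0,0],"angular":[0,0,0]},{"slide":[0,0,0],"angular":[0,0,0]},{"slide":[0,0,0],"angular":[0,0,0]},{"slide":[0,0,0],"angular":[0,0,0]}]' 1 40
```

```text
time: 24.15
tool_pos: [0.5705, 0.2515, -0.0245]
ee_rot: [3.137, 0.002, 2.911]
force: [-0.1, -0.7, -0.2]
finger_gap: 0.355
time: 24.55
tool_pos: [0.5716, 0.2521, -0.023]
ee_rot: [3.135, 0.004, 2.911]
force: [-1.2, 0.3, 5.9]
finger_gap: 0.151
```

```bash
python3 -m crank '[{"slide":[0,0,0.6],"angular":[0,0,0]},{"slide":[-0.2,0,1.6],"angular":[0,0,0]},{"slide":[-1.0,-0.4,2.5],"angular":[0,0,0.4]},{"slide":[-1.8,-1.0,2.8],"angular":[0,0,0.8]},{"slide":[-2.7,-1.7,2.8],"angular":[0,0,1.2]},{"slide":[-3.6,-2.5,2.8],"angular":[0,0,1.65]},{"slide":[-4.3,-3.4,2.8],"angular":[0,0,1.65]},{"slide":[-4.9,-4.4,2.8],"angular":[0,0,1.65]}]' ; python3 -m crank '[{"slide":[0,0,0],"angular":[0,0,0]},{"slide":[0,0,0],"angular":[0,0,0]}]';python3 - <<'E'
from h import *
m,im=shot('wrist','w16')
s=robot.state();p=s['tool_pos'];print(p,s['ee_rot'],s['force'])
print(([.375,.0148,.002]-p)/.04)
E
```

```text
time: 25.35
tool_pos: [0.374, 0.0753, 0.0894]
ee_rot: [3.135, 0.005, -3.14]
force: [1.5, -1.0, -0.7]
finger_gap: 0.155
time: 25.55
tool_pos: [0.374, 0.0747, 0.0899]
ee_rot: [3.135, 0.006, 3.141]
force: [0.8, 1.4, -0.7]
finger_gap: 0.149
[0.3750738  0.07543068 0.08997303] [ 3.13461144  0.00714692 -3.14126105] [ 0.22543065  0.8371458  -1.0295795 ]
[-1.84507893e-03 -1.51576692e+00 -2.19932573e+00]
```

View pics/w16.png

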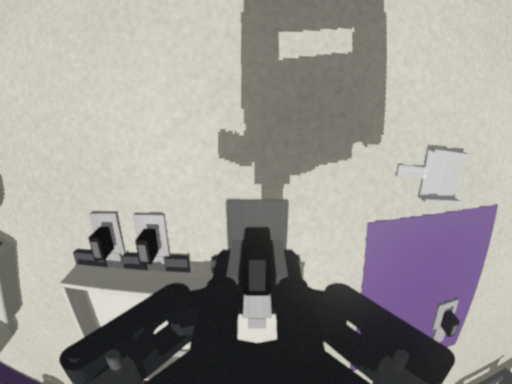

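```bash
python3 -m crank '[{"slide":[0,-0.8,-0.2],"angular":[0,0,0]},{"slide":[0,-1.52,-0.8],"angular":[0,0,0]},{"slide":[0,-1.52,-1.7],"angular":[0,0,0]},{"slide":[0,-1.52,-2.2],"angular":[0,0,0]},{"slide":[0,-1.52,-2.2],"angular":[0,0,0]},{"slide":[0,-1.52,-2.2],"angular":[0,0,0]}]';python3 - <<'E'
from h import *
s=robot.state();p=s['tool_pos'];print(p,s['ee_rot'],s['force'])
print(([.375,.0148,-.024]-p)/.04)
E
```

```text
time: 26.2
tool_pos: [0.3759, 0.0152, 0.002]
ee_rot: [3.135, 0.007, -3.14]
force: [-0.5, -0.8, -1.0]
finger_gap: 0.152
[0.3759308  0.0152216  0.00195017] [ 3.1345744   0.00688875 -3.14007547] [-0.45658137 -0.78109398 -0.96468998]
[-0.02326991 -0.0105401  -0.64875426]
```

```bash
python3 -m crank '[{"slide":[0,-0.01,-0.3],"angular":[0,0,-0.01]},{"slide":[0,-0.01,-0.55],"angular":[0,0,-0.01]},{"slide":[0,-0.01,-0.65],"angular":[0,0,-0.01]},{"slide":[0,-0.01,-0.65],"angular":[0,0,-0.01]}]';python3 -m crank '[{"slide":[0.1,0,0],"angular":[0,0,0]},{"slide":[0.25,0,0],"angular":[0,0,0]},{"slide":[0.4,0,0],"angular":[0,0,0]},{"slide":[0.55,0,0],"angular":[0,0,0]},{"slide":[0.7,0,0],"angular":[0,0,0]},{"slide":[0.85,0,0],"angular":[0,0,0]},{"slide":[0.9,0,0],"angular":[0,0,0]}]'
```

```text
time: 26.6
tool_pos: [0.376, 0.015, -0.024]
ee_rot: [3.135, 0.007, -3.141]
force: [0.0, -0.0, -0.9]
finger_gap: 0.153
time: 27.3
tool_pos: [0.4132, 0.015, -0.024]
ee_rot: [3.135, 0.008, -3.141]
force: [-0.2, 0.3, -0.3]
finger_gap: 0.155
```

```bash
python3 -m crank '[{"slide":[0.1,0,0],"angular":[0,0,0]},{"slide":[0.2,0,0],"angular":[0,0,0]},{"slide":[0.3,0,0],"angular":[0,0,0]}]' | egrep 'tool|force'; for i in 1 2 3 4 5; do python3 -m crank '[{"slide":[0.05,0,0],"angular":[0,0,0]}]' | egrep 'tool|force'; done
```

```text
tool_pos: [0.4253, 0.015, -0.024]
force: [-1.1, -0.4, -0.6]
tool_pos: [0.4279, 0.015, -0.024]
force: [-0.1, -0.6, 0.1]
tool_pos: [0.43, 0.015, -0.024]
force: [-0.1, -0.5, -1.5]
tool_pos: [0.4318, 0.015, -0.0241]
force: [-5.6, -0.0, 2.5]
tool_pos: [0.4317, 0.015, -0.0243]
force: [-6.9, -0.0, 3.5]
tool_pos: [0.4316, 0.015, -0.0246]
force: [-5.7, -0.4, 2.7]
```

```bash
python3 -m crank '[{"slide":[0,0,-0.02],"angular":[0,0,0]},{"slide":[0,0,-0.02],"angular":[0,0,0]},{"slide":[0,0,-0.02],"angular":[0,0,0]}]' 0.35;  python3 -m crank '[{"slide":[-0.03,0,0.5],"angular":[0,0,0]},{"slide":[-0.2,0,1.3],"angular":[0,0,0]},{"slide":[-0.6,0.2,2.3],"angular":[0.05,0,0]},{"slide":[-0.6,0.8,3.3],"angular":[0.05,0,0]},{"slide":[-0.6,1.6,4.1],"angular":[0.05,0,0]},{"slide":[-0.6,2.6,4.7],"angular":[0.05,0,0]},{"slide":[-0.3,3.6,4.7],"angular":[0.05,0,0]},{"slide":[0,4.6,4.7],"angular":[0.05,0,0]}]'; python3 - <<'E'
from h import *
m,im=shot('wrist','w17'); s=robot.state();print(s['tool_pos'],s['ee_rot'],s['force'])
print(([.49,.31,.17]-s['tool_pos'])/.04)
E
```

```text
time: 28.4
tool_pos: [0.4323, 0.015, -0.0253]
ee_rot: [3.135, 0.0, -3.141]
force: [0.1, 0.3, -0.7]
finger_gap: 0.325
time: 29.2
tool_pos: [0.4334, 0.2011, 0.1644]
ee_rot: [3.126, 0.004, -3.141]
force: [0.9, -0.3, 0.2]
finger_gap: 0.326
[0.43621841 0.20604894 0.16451172] [ 3.12280029  0.00676721 -3.14019213] [3.11539933 4.37247039 0.71182209]
[1.34453973 2.59877661 0.13720697]
```

View pics/w17.png

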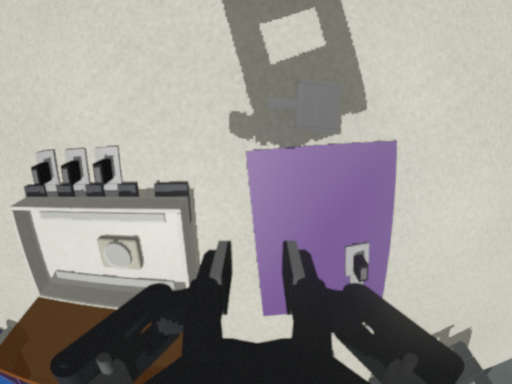

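```bash
python3 -m crank '[{"slide":[0.8,0.8,0],"angular":[-0.13,0,0.4]},{"slide":[1.6,1.6,0],"angular":[-0.13,0,0.92]},{"slide":[2.4,2.4,-0.3],"angular":[-0.13,0,0.92]},{"slide":[3.1,3.2,-0.8],"angular":[-0.13,0,0.92]},{"slide":[3.25,3.4,-1.6],"angular":[-0.13,0,0.92]},{"slide":[3.25,3.4,-2.5],"angular":[-0.13,0,0.92]},{"slide":[3.25,3.4,-3.0],"angular":[-0.13,0,0.92]},{"slide":[3.25,3.4,-3.0],"angular":[-0.13,0,0.92]}]' 0.29; python3 -m crank '[{"slide":[0,0,0],"angular":[0,0,0]},{"slide":[0,0,0],"angular":[0,0,0]}]'; python3 near.py g7 .5665 .3422 .125
```

```text
time: 30.05
tool_pos: [0.5639, 0.3407, 0.0408]
ee_rot: [-3.14, -0.0, -3.011]
force: [-0.3, -0.5, -0.3]
finger_gap: 0.356
time: 30.25
tool_pos: [0.5645, 0.341, 0.042]
ee_rot: [-3.14, 0.001, -3.012]
force: [-0.8, -1.2, 1.3]
finger_gap: 0.357
[0.56470842 0.34112169 0.04230925] [-3.14072032e+00  1.77492353e-03 -3.01159534e+00]
[0.56585884 0.34245867 0.14563599] 8.344327595250146 2526.60693359375
[0.02876049 0.03342454] -1.7077313023374805 0.11200375290309239
```

View pics/g7.png

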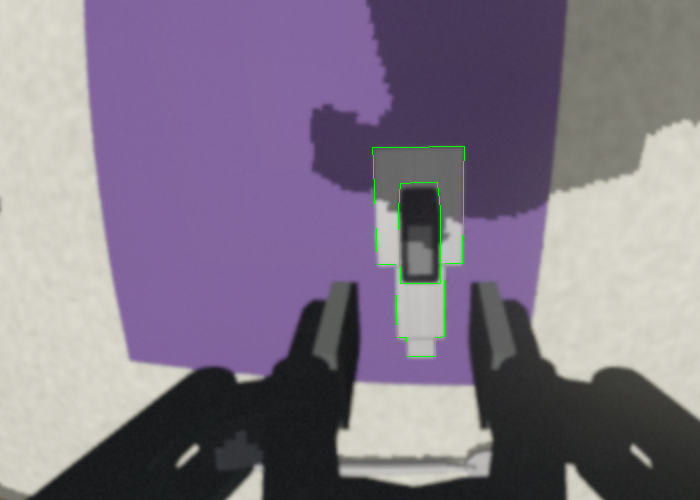

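```bash
python3 -m crank '[{"slide":[0.02,0.03,-0.7],"angular":[0,0,0.11]},{"slide":[0.02,0.03,-1.3],"angular":[0,0,0.11]},{"slide":[0.02,0.03,-1.6],"angular":[0,0,0.11]},{"slide":[0.02,0.03,-1.68],"angular":[0,0,0.11]},{"slide":[0.02,0.03,-1.68],"angular":[0,0,0.11]}]' && python3 -m crank '[{"slide":[0,0,0],"angular":[0,0,0]},{"slide":[0,0,0],"angular":[0,0,0]},{"slide":[0,0,0],"angular":[0,0,0]},{"slide":[0,0,0],"angular":[0,0,0]}]' 1 40
```

```text
time: 30.8
tool_pos: [0.5659, 0.3425, -0.0243]
ee_rot: [-3.141, 0.002, -2.996]
force: [-0.5, -0.2, -0.2]
finger_gap: 0.357
time: 31.2
tool_pos: [0.5669, 0.3431, -0.0229]
ee_rot: [3.141, 0.005, -2.996]
force: [-0.5, -0.2, 6.3]
finger_gap: 0.153
```

```bash
python3 -m crank '[{"slide":[0,0,0.6],"angular":[0,0,0]},{"slide":[-0.2,-0.1,1.6],"angular":[0,0,0]},{"slide":[-1.0,-0.6,2.5],"angular":[0,0,-0.4]},{"slide":[-1.8,-1.4,2.8],"angular":[0,0,-0.8]},{"slide":[-2.6,-2.2,2.8],"angular":[0,0,-1.04]},{"slide":[-3.4,-3.1,2.8],"angular":[0,0,-1.04]},{"slide":[-4.1,-4.1,2.8],"angular":[0,0,-1.04]},{"slide":[-4.8,-5.0,2.8],"angular":[0,0,-1.04]}]' ; python3 -m crank '[{"slide":[0,0,0],"angular":[0,0,0]},{"slide":[0,0,0],"angular":[0,0,0]}]';python3 - <<'E'
from h import *
m,im=shot('wrist','w18')
s=robot.state();p=s['tool_pos'];print(p,s['ee_rot'],s['force'])
print(([.375,.0648,.002]-p)/.04)
E
```

```text
time: 32.0
tool_pos: [0.3734, 0.1418, 0.0894]
ee_rot: [3.141, 0.005, -3.141]
force: [0.5, -0.6, -1.0]
finger_gap: 0.154
time: 32.2
tool_pos: [0.3731, 0.1412, 0.0899]
ee_rot: [3.141, 0.006, 3.141]
force: [0.7, 0.5, -0.3]
finger_gap: 0.156
[0.37439867 0.1420498  0.09002098] [ 3.14056098  0.00709106 -3.14156079] [-0.23399396  0.87879274 -1.18174247]
[ 0.01503333 -1.93124489 -2.20052451]
```

View pics/w18.png

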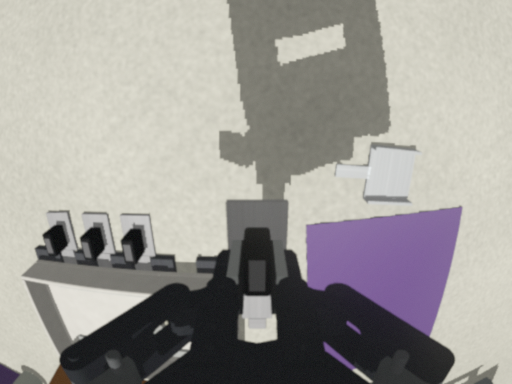

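```bash
python3 -m crank '[{"slide":[0,-0.9,-0.1],"angular":[0,0,0]},{"slide":[0,-1.93,-0.6],"angular":[0,0,0]},{"slide":[0,-1.93,-1.5],"angular":[0,0,0]},{"slide":[0,-1.93,-2.2],"angular":[0,0,0]},{"slide":[0,-1.93,-2.2],"angular":[0,0,0]},{"slide":[0,-1.93,-2.2],"angular":[0,0,0]},{"slide":[0,-1.93,-2.2],"angular":[0,0,0]}]';python3 - <<'E'
from h import *
s=robot.state();p=s['tool_pos'];print(p,s['ee_rot'],s['force'])
print(([.375,.0648,-.024]-p)/.04)
E
```

```text
time: 32.95
tool_pos: [0.3758, 0.0655, 0.003]
ee_rot: [3.14, 0.009, -3.141]
force: [0.3, -0.4, 0.2]
finger_gap: 0.154
[0.37583785 0.06550938 0.00299665] [ 3.14022623  0.00930697 -3.1405126 ] [ 0.27828295 -0.37453994  0.16263319]
[-0.02094637 -0.01773452 -0.67491629]
```

```bash
python3 -m crank '[{"slide":[0,-0.02,-0.3],"angular":[0,0.02,0]},{"slide":[0,-0.02,-0.55],"angular":[0,0.02,0]},{"slide":[0,-0.02,-0.67],"angular":[0,0.02,0]},{"slide":[0,-0.02,-0.67],"angular":[0,0.02,0]}]';python3 -m crank '[{"slide":[0.1,0,0],"angular":[0,0,0]},{"slide":[0.25,0,0],"angular":[0,0,0]},{"slide":[0.4,0,0],"angular":[0,0,0]},{"slide":[0.55,0,0],"angular":[0,0,0]},{"slide":[0.7,0,0],"angular":[0,0,0]},{"slide":[0.85,0,0],"angular":[0,0,0]},{"slide":[0.9,0,0],"angular":[0,0,0]}]'
```

```text
time: 33.35
tool_pos: [0.3753, 0.0647, -0.0245]
ee_rot: [3.14, 0.005, -3.14]
force: [-0.2, -0.3, -1.0]
finger_gap: 0.152
time: 34.05
tool_pos: [0.4125, 0.0647, -0.0244]
ee_rot: [3.14, 0.006, -3.141]
force: [-0.2, -0.1, -0.7]
finger_gap: 0.156
```

```bash
python3 -m crank '[{"slide":[0.1,0,0],"angular":[0,0,0]},{"slide":[0.2,0,0],"angular":[0,0,0]},{"slide":[0.3,0,0],"angular":[0,0,0]}]' | egrep 'tool|force'; for i in 1 2 3 4 5; do python3 -m crank '[{"slide":[0.05,0,0],"angular":[0,0,0]}]' | egrep 'tool|force'; done
```

```text
tool_pos: [0.4247, 0.0647, -0.0244]
force: [0.6, 0.5, -1.0]
tool_pos: [0.4272, 0.0648, -0.0244]
force: [-1.0, -0.2, -0.1]
tool_pos: [0.4293, 0.0647, -0.0244]
force: [-0.0, -0.5, -0.7]
tool_pos: [0.4313, 0.0647, -0.0244]
force: [-0.2, 0.7, 0.3]
tool_pos: [0.4314, 0.0646, -0.0247]
force: [-8.3, 1.4, 2.1]
tool_pos: [0.4311, 0.0645, -0.0249]
force: [-7.3, 3.0, 9.4]
```

```bash
python3 -m crank '[{"slide":[0,0,-0.02],"angular":[0,0,0]},{"slide":[0,0,-0.02],"angular":[0,0,0]},{"slide":[0,0,-0.02],"angular":[0,0,0]}]' 0.35;  python3 -m crank '[{"slide":[-0.03,0,0.5],"angular":[0,0,0]},{"slide":[-0.2,0,1.3],"angular":[0,0,0]},{"slide":[-0.7,-0.3,2.3],"angular":[0,0,0]},{"slide":[-1.2,-0.9,3.3],"angular":[0,0,0]},{"slide":[-1.6,-1.6,3.8],"angular":[0,0,0]},{"slide":[-1.6,-1.85,3.8],"angular":[0,0,0]},{"slide":[-1.6,-1.85,3.8],"angular":[0,0,0]},{"slide":[-1.6,-1.85,3.8],"angular":[0,0,0]}]'; python3 - <<'E'
from h import *
m,im=shot('wrist'); s=robot.state();print(s['tool_pos'],s['ee_rot'],s['force'])
o=cv2.resize(im[150:384,100:412],None,fx=2.5,fy=2.5,interpolation=cv2.INTER_CUBIC)
# expected rear edges: dots at plate rear corners for home gauges, bar front line
bx=.4502
for y in(-.0852,-.0352,.0148,.0648):
  for P in proj(m,'wrist',np.array([[bx-.048,y-.017,.005],[bx-.048,y+.017,.005],[bx,y-.017,.005],[bx,y+.017,.005]])):
    cv2.circle(o,tuple(np.int32((P-[100,150])*2.5+1)),2,(255,0,0),-1)
cv2.imwrite('pics/w19.png',o[:,:,::-1])
E
```

```text
time: 35.15
tool_pos: [0.4316, 0.0645, -0.0256]
ee_rot: [3.141, -0.001, -3.141]
force: [-0.6, 0.9, -0.0]
finger_gap: 0.325
time: 35.95
tool_pos: [0.3679, -0.0094, 0.1259]
ee_rot: [3.141, -0.002, 3.141]
force: [0.2, 0.6, 0.9]
finger_gap: 0.323
[ 0.36773676 -0.00907858  0.12564736] [ 3.14062928e+00 -2.46260775e-03 -3.14095136e+00] [-0.2659406   0.01599204 -0.34760294]
```

View pics/w19.png

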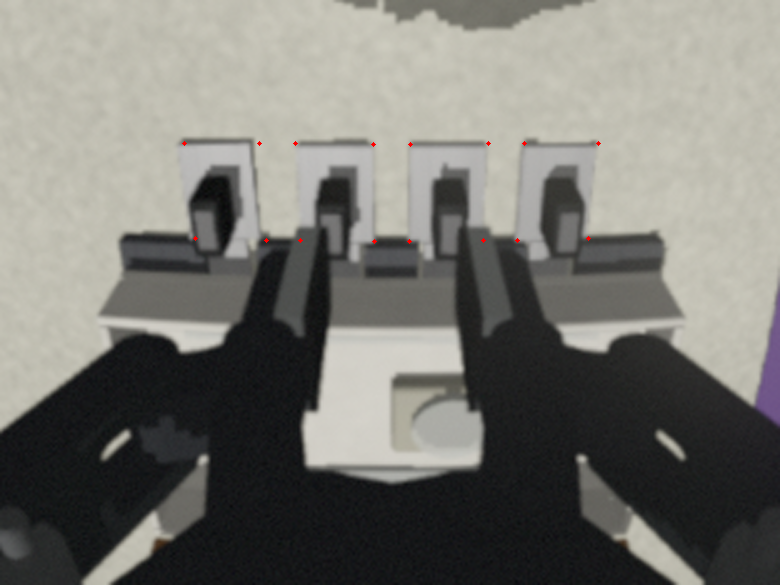

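```bash
python3 - <<'E'
from h import *
m,im=shot('wrist'); g=cv2.cvtColor(im,cv2.COLOR_RGB2GRAY).astype(float)
def edge(c,r0,r1,sgn):
    col=g[r0:r1,c-1:c+2].mean(1); d=np.diff(col)*sgn; k=int(np.argmax(d)); w=np.clip(d[max(k-1,0):k+2],0,None); return r0+.5+(np.arange(max(k-1,0),max(k-1,0)+len(w))*w).sum()/w.sum()
for y in(-.0852,-.0352,.0148,.0648):
    out=[]
    for dy in(-.012,-.006,.0,.006,.012):
        P=proj(m,'wrist',[[.402,y+dy,.005]])[0]
        # dark rear face line then bright: print profile
        out.append(g[int(P[1])-4:int(P[1])+5,int(round(P[0]))].astype(int))
    print(y,P.round(1)); print(np.array(out))
print('bar')
for y in(-.105,-.115,-.125,.085,.095,.105):
    P=proj(m,'wrist',[[.4502,y,.0]])[0]; print(y,P.round(1),g[int(P[1])-5:int(P[1])+6,int(round(P[0]))].astype(int))
E
```

```text
-0.0852 [198.4 207.2]
[[194 183 139 101 108 153 180 186 186]
 [188 179 137 106 121 169 187 190 190]
 [190 181 141 105 126 175 189 192 191]
 [196 188 146 107 128 178 189 190 190]
 [190 181 144 107 128 172 184 187 188]]
-0.0352 [244.  207.4]
[[189 191 185 151 112 130 176 190 191]
 [191 190 182 151 113 130 176 190 191]
 [192 193 187 153 116 133 176 191 192]
 [193 193 185 153 117 132 175 191 192]
 [191 192 185 153 116 129 171 186 187]]
0.0148 [290.1 207.4]
[[191 191 190 180 148 132 168 184 185]
 [192 194 195 187 152 136 171 185 187]
 [193 194 194 184 149 134 170 184 186]
 [193 194 187 156 118 126 167 182 183]
 [192 193 186 154 117 125 165 179 180]]
0.0648 [334.7 207.1]
[[196 196 190 169 130 125 164 177 178]
 [192 192 193 182 143 128 168 177 178]
 [192 192 193 182 140 129 166 178 178]
 [196 196 195 184 139 129 166 175 176]
 [191 193 193 182 135 127 165 174 174]]
bar
-0.105 [176.2 243.3] [ 86  93 102 107 109 105  97  76  52  52  70]
-0.115 [168.3 243. ] [187 188 190 191 184 150  90  47  42  57  76]
-0.125 [160.4 242.8] [190 189 188 190 191 181 130  63  39  47  60]
0.085 [336.2 243.3] [193 192 192 191 189 178 145  91  63  64  75]
0.095 [344.2 243.1] [194 192 192 192 187 160 112  73  62  66  79]
0.105 [352.1 242.8] [191 191 191 191 191 182 144  93  65  64  72]
```

```bash
python3 -m crank '[{"slide":[-0.07,-1.0,-0.6],"angular":[0,0,0]},{"slide":[-0.07,-1.9,-1.4],"angular":[0,0,0]},{"slide":[-0.07,-1.9,-2.4],"angular":[0,0,0]},{"slide":[-0.07,-1.9,-3.3],"angular":[0,0,0]},{"slide":[-0.07,-1.9,-3.8],"angular":[0,0,0]},{"slide":[-0.07,-1.9,-3.9],"angular":[0,0,0]},{"slide":[-0.07,-1.9,-3.9],"angular":[0,0,0]}]' 1 40; python3 -m crank '[{"slide":[0,0,0],"angular":[0,0,0]},{"slide":[0,0,0],"angular":[0,0,0]}]'
```

```text
time: 36.75
tool_pos: [0.3641, -0.0843, -0.0314]
ee_rot: [3.14, -0.006, -3.139]
force: [0.6, -0.2, 0.6]
finger_gap: 0.003
time: 36.95
tool_pos: [0.365, -0.0842, -0.0306]
ee_rot: [3.14, -0.004, -3.139]
force: [0.6, -0.6, 0.4]
finger_gap: -0.004
```

```bash
python3 -m crank '[{"slide":[0.1,-0.02,-0.05],"angular":[0,0,0]},{"slide":[0.25,-0.02,-0.05],"angular":[0,0,0]},{"slide":[0.4,-0.02,-0.05],"angular":[0,0,0]},{"slide":[0.5,-0.02,-0.05],"angular":[0,0,0]},{"slide":[0.5,-0.02,-0.05],"angular":[0,0,0]}]'|egrep 'tool|force'; for i in 1 2 3 4 5; do python3 -m crank '[{"slide":[0.05,0,0],"angular":[0,0,0]}]' | egrep 'tool|force'; done
```

```text
tool_pos: [0.3862, -0.0852, -0.0325]
force: [-0.3, 0.9, 1.0]
tool_pos: [0.3877, -0.0851, -0.0325]
force: [-0.4, 0.1, 0.4]
tool_pos: [0.3898, -0.0851, -0.0325]
force: [-0.4, 1.0, 0.2]
tool_pos: [0.3917, -0.085, -0.0326]
force: [0.7, 0.6, 0.3]
tool_pos: [0.3923, -0.0847, -0.0328]
force: [-5.3, 0.5, 2.8]
tool_pos: [0.3922, -0.0843, -0.0329]
force: [-7.2, -1.6, 8.4]
```

```bash
python3 -m crank '[{"slide":[-0.3,0,0.1],"angular":[0,0,0]},{"slide":[-0.5,0.3,0.1],"angular":[0,0,0]},{"slide":[-0.5,0.8,0.1],"angular":[0,0,0]},{"slide":[-0.5,1.22,0.0],"angular":[0,0,0]},{"slide":[-0.5,1.22,0],"angular":[0,0,0]},{"slide":[-0.35,1.22,0],"angular":[0,0,0]},{"slide":[-0.2,1.22,0],"angular":[0,0,0]},{"slide":[-0.1,1.22,0],"angular":[0,0,0]}]'; for i in 1 2 3 4 5; do python3 -m crank '[{"slide":[0.05,0,0],"angular":[0,0,0]}]' | egrep 'tool|force'; done
```

```text
time: 38.75
tool_pos: [0.3896, -0.036, -0.0328]
ee_rot: [3.139, -0.01, -3.139]
force: [-0.7, -0.5, -0.1]
finger_gap: 0.003
tool_pos: [0.3925, -0.0364, -0.0327]
force: [-1.9, -0.1, -0.1]
tool_pos: [0.3927, -0.0365, -0.0328]
force: [-7.5, 1.0, 4.7]
tool_pos: [0.3924, -0.0365, -0.0329]
force: [-6.5, 0.1, 7.8]
tool_pos: [0.3922, -0.0364, -0.033]
force: [-5.3, 1.1, 9.2]
tool_pos: [0.3921, -0.0364, -0.0329]
force: [-5.8, 0.2, 8.6]
```

```bash
python3 -m crank '[{"slide":[-0.3,0,0.2],"angular":[0,0,0]},{"slide":[-0.6,0.2,1.0],"angular":[0,-0.1,0]},{"slide":[-0.6,0.4,2.0],"angular":[0,-0.1,0]},{"slide":[-0.6,0.6,3.0],"angular":[0,-0.1,0]},{"slide":[-0.6,0.67,4.0],"angular":[0,-0.1,0]},{"slide":[-0.6,0.67,4.2],"angular":[0,-0.1,0]},{"slide":[-0.6,0.67,4.2],"angular":[0,-0.1,0]},{"slide":[-0.6,0.67,4.2],"angular":[0,-0.1,0]}]';python3 - <<'E'
from h import *
m,im=shot('wrist'); s=robot.state();print(s['tool_pos'],s['ee_rot'],s['force'])
g=cv2.cvtColor(im,cv2.COLOR_RGB2GRAY).astype(float)
o=cv2.resize(im[150:384,100:412],None,fx=2.5,fy=2.5,interpolation=cv2.INTER_CUBIC)
cv2.imwrite('pics/w20.png',o[:,:,::-1])
for y in(-.0852,-.0352,.0148,.0648):
    print(y)
    for dy in(-.01,.0,.01):
        P=proj(m,'wrist',[[.402,y+dy,.005]])[0]; c=int(round(P[0])); r=int(P[1]); col=g[r-5:r+6,c]
        k=np.argmin(col); w=(180-col[k-1:k+2]).clip(0); print(P.round(1), 'dark row', round(r-5+k-1+(w*np.arange(3)).sum()/w.sum(),2), 'x',back(m,'wrist',[P[0],r-5+k-1+(w*np.arange(3)).sum()/w.sum()],.005)[0][0].round(4))
for y in(-.115,-.125,.095,.105):
    P=proj(m,'wrist',[[.4502,y,.0]])[0]; print(y,P.round(1),g[int(P[1])-5:int(P[1])+6,int(round(P[0]))].astype(int))
E
```

```text
time: 40.05
tool_pos: [0.3671, -0.0097, 0.1343]
ee_rot: [3.137, -0.012, 3.141]
force: [-0.1, -0.2, -0.3]
finger_gap: -0.0
[ 0.36681582 -0.00967326  0.13386209] [ 3.13688914 -0.01327298  3.14059772] [-0.0328915   0.02940586 -0.32563139]
-0.0852
[181.1 206.2] dark row 205.88 x 0.4017
[189.7 206.2] dark row 205.14 x 0.4007
[198.3 206.2] dark row 205.85 x 0.4016
-0.0352
[224.7 206.3] dark row 206.1 x 0.4018
[233.7 206.3] dark row 206.13 x 0.4018
[242.7 206.2] dark row 206.16 x 0.4019
0.0148
[269.7 206.2] dark row 206.78 x 0.4027
[278.7 206.1] dark row 206.14 x 0.402
[287.6 206.1] dark row 206.15 x 0.4021
0.0648
[314.1 205.9] dark row 206.7 x 0.4029
[322.7 205.9] dark row 206.71 x 0.403
[331.2 205.8] dark row 206.5 x 0.4029
-0.115 [170.3 241.7] [186 186 188 188 186 163 110  60  43  49  70]
-0.125 [162.6 241.4] [190 188 189 190 185 151  95  52  35  51  76]
0.095 [342.5 241.2] [194 192 191 191 187 166 119  74  64  68  82]
0.105 [350.2 240.9] [190 191 190 190 191 184 152 104  70  66  70]
```

View pics/w20.png

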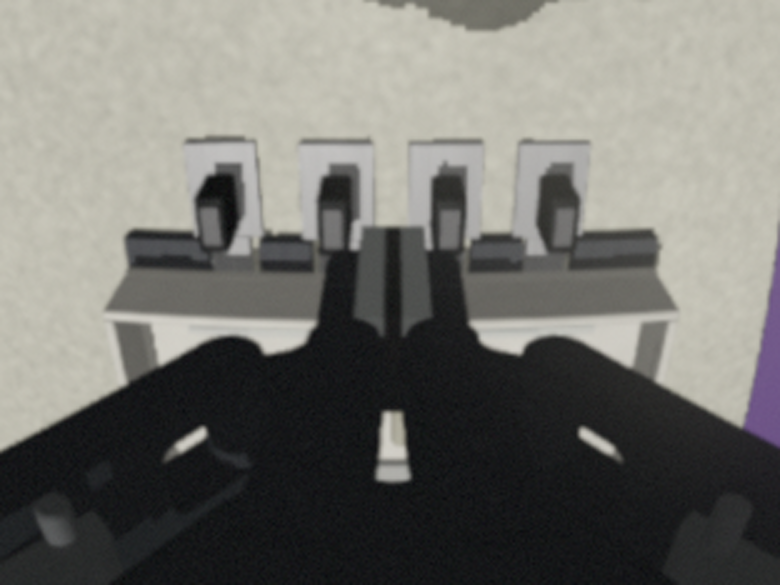

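```bash
python3 - <<'E'
from h import *
obs=[]
for n in('top','scene'):
    m,im=shot(n,n+'20')
    for k in('lid_handle','lid_hinge','dial_grip'):
        for d in robot.landmark_of(n,k)[:2]: print(n,k,round(d['score'],2),np.round(d['location'],1))
        if k=='lid_handle': obs.append((m,n,robot.landmark_of(n,k)[0]['location']))
P=tri(obs); print(P)
for th in(1.55,1.6,1.65,1.7,1.75,1.8):
    c,s=np.cos(th),np.sin(th); H=np.array([.616,-.010,.051])+[-.12*c+.043*s,0,.12*s+.043*c]
    print(th,H.round(3),[proj(m_,n_,[H])[0].round(1) for m_,n_,_ in obs])
E
```

```text
top lid_handle 0.95 [257.6 122.3]
top lid_hinge 0.62 [256.  149.5]
top dial_grip 0.56 [360.5 194.8]
scene lid_handle 0.74 [210.4 184.3]
scene lid_hinge 0.82 [228.7 214.8]
scene dial_grip 0.57 [213.3 146.1]
[ 0.66611235 -0.01627018  0.16711041]
1.55 [ 0.656 -0.01   0.172] [array([254.9, 125.6]), array([214. , 182.6])]
1.6 [ 0.662 -0.01   0.17 ] [array([254.9, 123.8]), array([212.1, 184. ])]
1.65 [ 0.668 -0.01   0.167] [array([255., 122.]), array([210.2, 185.5])]
1.7 [ 0.674 -0.01   0.164] [array([255. , 120.3]), array([208.3, 187.1])]
1.75 [ 0.68  -0.01   0.161] [array([255. , 118.7]), array([206.6, 188.8])]
1.8 [ 0.685 -0.01   0.158] [array([255.1, 117.1]), array([204.8, 190.5])]
```

View pics/top20.png

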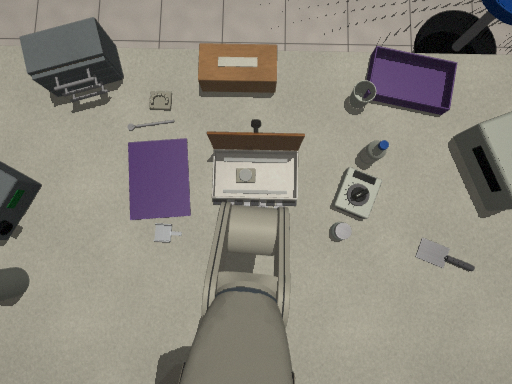

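View pics/scene20.png

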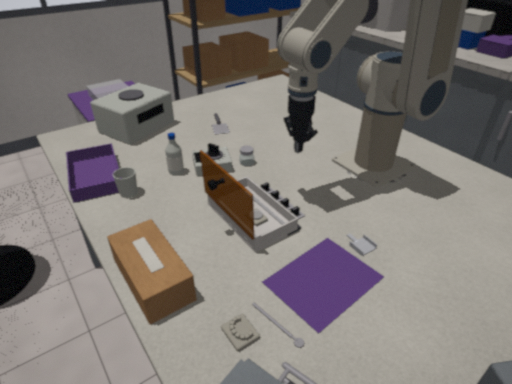

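```bash
python3 -m crank '[{"slide":[0,0.2,1.0],"angular":[-0.03,-0.09,0]},{"slide":[0.2,0.4,2.1],"angular":[-0.03,-0.09,0]},{"slide":[0.9,0.8,3.0],"angular":[-0.03,-0.09,0]},{"slide":[1.9,1.2,3.3],"angular":[-0.03,-0.09,0]},{"slide":[2.9,1.5,3.3],"angular":[-0.03,-0.09,0]},{"slide":[4.0,1.5,3.3],"angular":[-0.03,-0.09,0]},{"slide":[5.1,1.5,3.3],"angular":[-0.03,-0.09,0]},{"slide":[6.2,1.5,3.3],"angular":[-0.03,-0.09,0]}]';python3 - <<'E'
from h import *
s=robot.state();p=s['tool_pos'];print(p,s['ee_rot'],s['force'])
print(([.69,.05,.265]-p)/.04)
E
```

```text
time: 41.4
tool_pos: [0.6176, 0.0507, 0.2666]
ee_rot: [3.141, 0.001, 3.141]
force: [0.9, -0.3, -0.1]
finger_gap: 0.001
[0.61763097 0.05067024 0.26662855] [3.14121371e+00 1.08049833e-03 3.14137338e+00] [ 0.91135982 -0.34583028 -0.0815534 ]
[ 1.80922573 -0.01675597 -0.04071369]
```

```bash
python3 -m crank '[{"slide":[0.9,0,0],"angular":[0,0,0]},{"slide":[1.8,0,0],"angular":[0,0,0]},{"slide":[1.8,0,-0.8],"angular":[0,0,0]},{"slide":[1.8,0,-1.7],"angular":[0,0,0]},{"slide":[1.8,0,-2.6],"angular":[0,0,0]},{"slide":[1.8,0,-3.3],"angular":[0,0,0]},{"slide":[1.8,0,-3.3],"angular":[0,0,0]},{"slide":[1.8,0,-3.3],"angular":[0,0,0]}]'; python3 - <<'E'
from h import *
m,im=shot('wrist','w21');m,im=shot('scene'); cv2.imwrite('pics/s21.png',cv2.resize(im[60:260,130:380],None,fx=3,fy=3)[:,:,::-1])
E
```

```text
time: 42.2
tool_pos: [0.6897, 0.0507, 0.1347]
ee_rot: [3.141, 0.0, 3.141]
force: [-0.2, 1.0, -0.3]
finger_gap: -0.002
```

View pics/s21.png

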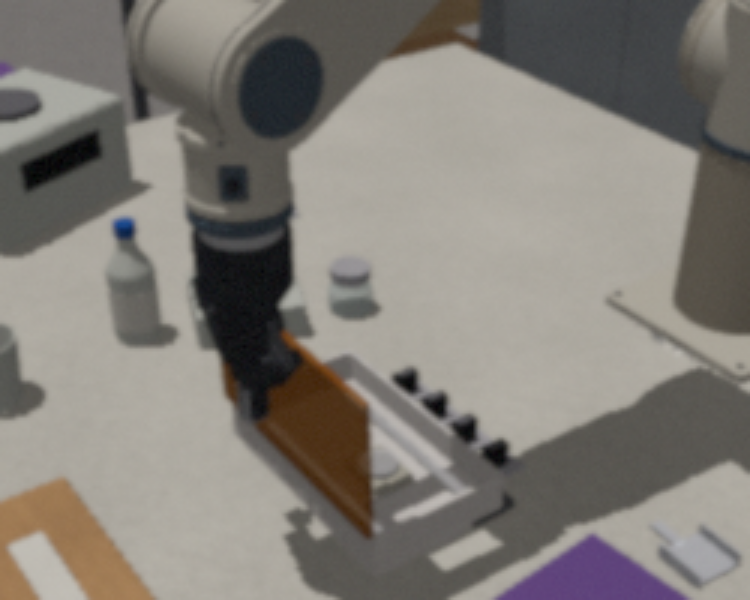

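View pics/w21.png

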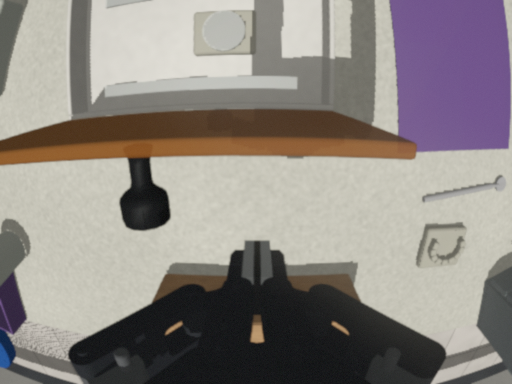

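```bash
cat > arc.py <<'E'
from h import *
import sys
s=robot.state();p=s['tool_pos'];print(p.round(4),s['ee_rot'].round(3),s['force'].round(1))
r=.13
for th in [float(a) for a in sys.argv[1:]]:
    c,q=np.cos(th),np.sin(th); x=.616-r*c+.008*q; z=.051+r*q+.008*c
    t=np.array([x+.0097,p[1],z-.0355]); print(th,t.round(4),((t-p)/.04).round(2))
E
python3 arc.py 1.6 1.5 1.45 1.4 1.35 1.3 1.25 1.2
```

```text
[0.6911 0.0508 0.1368] [3.141 0.004 3.141] [-0.2  0.5  0. ]
1.6 [0.6375 0.0508 0.1452] [-1.34  0.    0.21]
1.5 [0.6245 0.0508 0.1457] [-1.66  0.    0.22]
1.45 [0.618  0.0508 0.1455] [-1.83  0.    0.22]
1.4 [0.6115 0.0508 0.145 ] [-1.99  0.    0.21]
1.35 [0.605  0.0508 0.1441] [-2.15  0.    0.18]
1.3 [0.5986 0.0508 0.1429] [-2.31  0.    0.15]
1.25 [0.5923 0.0508 0.1414] [-2.47  0.    0.12]
1.2 [0.586  0.0508 0.1396] [-2.63  0.    0.07]
```

Approach and push gently.

```bash
python3 -m crank '[{"slide":[-0.4,0,0],"angular":[0,0.03,0]},{"slide":[-0.8,0,0],"angular":[0,0.03,0]},{"slide":[-0.95,0,0.02],"angular":[0,0.03,0]},{"slide":[-1.1,0,0.06],"angular":[0,0.03,0]},{"slide":[-1.25,0,0.1],"angular":[0,0.03,0]},{"slide":[-1.4,0,0.15],"angular":[0,0.03,0]},{"slide":[-1.55,0,0.18],"angular":[0,0.03,0]},{"slide":[-1.66,0,0.2],"angular":[0,0.03,0]}]'; python3 arc.py 1.45 1.4 1.35 1.3 1.25 1.2 1.15 1.1; python3 - <<'E'
from h import *
m,im=shot('wrist','w22')
E
```

```text
time: 43.1
tool_pos: [0.6246, 0.0508, 0.145]
ee_rot: [3.141, 0.001, 3.141]
force: [2.8, 0.0, -0.6]
finger_gap: -0.0
[0.6246 0.0508 0.145 ] [3.141e+00 1.000e-03 3.141e+00] [ 2.8  0.  -0.6]
1.45 [0.618  0.0508 0.1455] [-0.17  0.    0.01]
1.4 [0.6115 0.0508 0.145 ] [-0.33  0.    0.  ]
1.35 [0.605  0.0508 0.1441] [-0.49  0.   -0.02]
1.3 [0.5986 0.0508 0.1429] [-0.65  0.   -0.05]
1.25 [0.5923 0.0508 0.1414] [-0.81  0.   -0.09]
1.2 [0.586  0.0508 0.1396] [-0.96  0.   -0.13]
1.15 [0.5799 0.0508 0.1374] [-1.12  0.   -0.19]
1.1 [0.5739 0.0508 0.135 ] [-1.27  0.   -0.25]
```

View pics/w22.png

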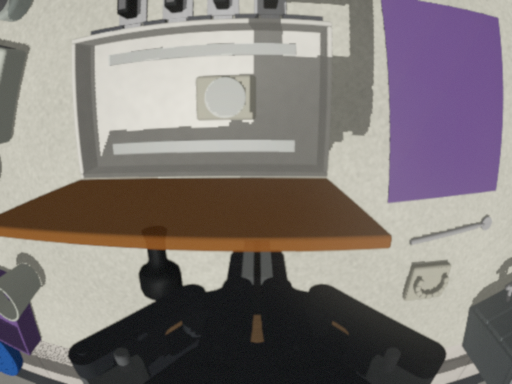

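```bash
python3 -m crank '[{"slide":[0.25,0.2,0],"angular":[0,0,0]},{"slide":[0.25,0.75,0],"angular":[0,0,0]},{"slide":[0.1,0.75,0],"angular":[0,0,0]},{"slide":[-0.1,0.75,0],"angular":[0,0,0]},{"slide":[-0.25,0.75,0],"angular":[0,0,0]},{"slide":[-0.4,0.75,0],"angular":[0,0,0]},{"slide":[-0.55,0.75,-0.02],"angular":[0,0,0]},{"slide":[-0.7,0.75,-0.05],"angular":[0,0,0]}]'; python3 arc.py 1.25 1.2 1.15 1.1 1.05 1.0 .95 .9 .85
```

```text
time: 43.95
tool_pos: [0.5955, 0.0803, 0.1431]
ee_rot: [3.141, 0.0, 3.141]
force: [1.8, -0.3, -0.7]
finger_gap: -0.001
[0.5955 0.0803 0.1431] [3.141 0.    3.141] [ 1.8 -0.3 -0.7]
1.25 [0.5923 0.0803 0.1414] [-0.08  0.   -0.04]
1.2 [0.586  0.0803 0.1396] [-0.24  0.   -0.09]
1.15 [0.5799 0.0803 0.1374] [-0.39  0.   -0.14]
1.1 [0.5739 0.0803 0.135 ] [-0.54  0.   -0.2 ]
1.05 [0.568  0.0803 0.1322] [-0.69  0.   -0.27]
1.0 [0.5622 0.0803 0.1292] [-0.83  0.   -0.35]
0.95 [0.5566 0.0803 0.1259] [-0.97  0.   -0.43]
0.9 [0.5512 0.0803 0.1223] [-1.11  0.   -0.52]
0.85 [0.5459 0.0803 0.1184] [-1.24  0.   -0.62]
```

```bash
python3 -m crank '[{"slide":[-0.16,0,-0.06],"angular":[0,0,0]},{"slide":[-0.32,0,-0.11],"angular":[0,0,0]},{"slide":[-0.47,0,-0.17],"angular":[0,0,0]},{"slide":[-0.62,0,-0.24],"angular":[0,0,0]},{"slide":[-0.76,0,-0.31],"angular":[0,0,0]},{"slide":[-0.9,0,-0.39],"angular":[0,0,0]},{"slide":[-1.04,0,-0.48],"angular":[0,0,0]},{"slide":[-1.18,0,-0.57],"angular":[0,0,0]}]'; python3 arc.py .85 .8 .75 .7 .65 .6 .55 .5 .45;python3 - <<'E'
from h import *
m,im=shot('wrist','w23');m,im=shot('scene'); cv2.imwrite('pics/s23.png',cv2.resize(im[60:260,130:380],None,fx=3,fy=3)[:,:,::-1])
E
```

```text
time: 44.75
tool_pos: [0.5478, 0.0804, 0.1198]
ee_rot: [3.141, 0.0, 3.141]
force: [1.4, 0.0, 0.8]
finger_gap: -0.002
[0.5478 0.0804 0.1198] [3.141 0.    3.141] [1.4 0.  0.8]
0.85 [0.5459 0.0804 0.1184] [-0.05  0.   -0.03]
0.8 [0.5409 0.0804 0.1143] [-0.17  0.   -0.14]
0.75 [0.536  0.0804 0.11  ] [-0.29  0.   -0.25]
0.7 [0.5314 0.0804 0.1054] [-0.41  0.   -0.36]
0.65 [0.5271 0.0804 0.1005] [-0.52  0.   -0.48]
0.6 [0.5229 0.0804 0.0955] [-0.62  0.   -0.61]
0.55 [0.5191 0.0804 0.0903] [-0.72  0.   -0.74]
0.5 [0.5154 0.0804 0.0848] [-0.81  0.   -0.87]
0.45 [0.5121 0.0804 0.0792] [-0.89  0.   -1.01]
```

View pics/s23.png

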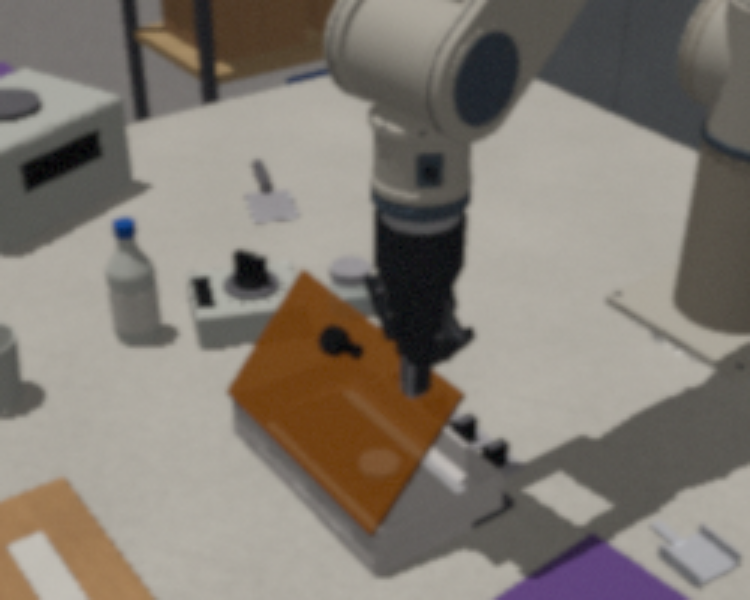

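View pics/w23.png

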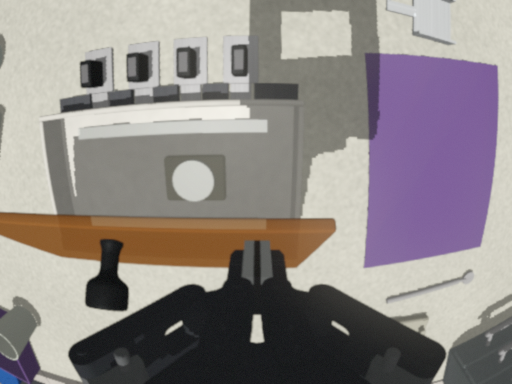

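```bash
python3 -m crank '[{"slide":[-0.13,0,-0.09],"angular":[0,0,0]},{"slide":[-0.25,0,-0.19],"angular":[0,0,0]},{"slide":[-0.36,0,-0.3],"angular":[0,0,0]},{"slide":[-0.46,0,-0.42],"angular":[0,0,0]},{"slide":[-0.56,0,-0.54],"angular":[0,0,0]},{"slide":[-0.65,0,-0.66],"angular":[0,0,0]},{"slide":[-0.74,0,-0.78],"angular":[0,0,0]},{"slide":[-0.82,0,-0.9],"angular":[0,0,0]}]'; python3 arc.py .5 .45 .4 .35 .3 .25 .2 .15 .1 .05 0
```

```text
time: 45.65
tool_pos: [0.5137, 0.0803, 0.0829]
ee_rot: [3.141, -0.002, 3.141]
force: [0.0, 0.2, 1.1]
finger_gap: 0.002
[0.5137 0.0803 0.0829] [ 3.141e+00 -2.000e-03  3.141e+00] [0.  0.2 1.1]
0.5 [0.5154 0.0803 0.0848] [0.04 0.   0.05]
0.45 [0.5121 0.0803 0.0792] [-0.04  0.   -0.09]
0.4 [0.5091 0.0803 0.0735] [-0.12  0.   -0.24]
0.35 [0.5063 0.0803 0.0676] [-0.18  0.   -0.38]
0.3 [0.5039 0.0803 0.0616] [-0.25  0.   -0.53]
0.25 [0.5017 0.0803 0.0554] [-0.3   0.   -0.69]
0.2 [0.4999 0.0803 0.0492] [-0.35  0.   -0.84]
0.15 [0.4984 0.0803 0.0428] [-0.38  0.   -1.  ]
0.1 [0.4971 0.0803 0.0364] [-0.41  0.   -1.16]
0.05 [0.4963 0.0803 0.03  ] [-0.44  0.   -1.32]
0.0 [0.4957 0.0803 0.0235] [-0.45  0.   -1.49]
```

```bash
python3 -m crank '[{"slide":[-0.07,0,-0.11],"angular":[0,0,0]},{"slide":[-0.13,0,-0.23],"angular":[0,0,0]},{"slide":[-0.18,0,-0.35],"angular":[0,0,0]},{"slide":[-0.23,0,-0.47],"angular":[0,0,0]},{"slide":[-0.28,0,-0.59],"angular":[0,0,0]},{"slide":[-0.31,0,-0.71],"angular":[0,0,0]},{"slide":[-0.35,0,-0.83],"angular":[0,0,0]},{"slide":[-0.38,0,-0.95],"angular":[0,0,0]}]'; python3 arc.py .15 .1 .05 0
```

```text
time: 46.45
tool_pos: [0.4985, 0.0803, 0.0446]
ee_rot: [3.141, -0.002, 3.141]
force: [-0.2, -0.1, 0.3]
finger_gap: -0.001
[0.4985 0.0803 0.0446] [ 3.141e+00 -2.000e-03  3.141e+00] [-0.2 -0.1  0.3]
0.15 [0.4984 0.0803 0.0428] [-0.    0.   -0.04]
0.1 [0.4971 0.0803 0.0364] [-0.03  0.   -0.2 ]
0.05 [0.4963 0.0803 0.03  ] [-0.06  0.   -0.36]
0.0 [0.4957 0.0803 0.0235] [-0.07  0.   -0.53]
```

```bash
python3 -m crank '[{"slide":[-0.01,0,-0.06],"angular":[0,0,0]},{"slide":[-0.02,0,-0.12],"angular":[0,0,0]},{"slide":[-0.03,0,-0.18],"angular":[0,0,0]},{"slide":[-0.04,0,-0.24],"angular":[0,0,0]},{"slide":[-0.04,0,-0.3],"angular":[0,0,0]},{"slide":[-0.05,0,-0.36],"angular":[0,0,0]},{"slide":[-0.06,0,-0.42],"angular":[0,0,0]}]'; python3 - <<'E'
from h import *
m,im=shot('scene'); cv2.imwrite('pics/s24.png',cv2.resize(im[60:260,130:380],None,fx=3,fy=3)[:,:,::-1])
E
```

```text
time: 47.15
tool_pos: [0.4963, 0.0803, 0.0276]
ee_rot: [3.141, -0.001, 3.141]
force: [-0.4, -1.2, 0.6]
finger_gap: 0.004
```

View pics/s24.png

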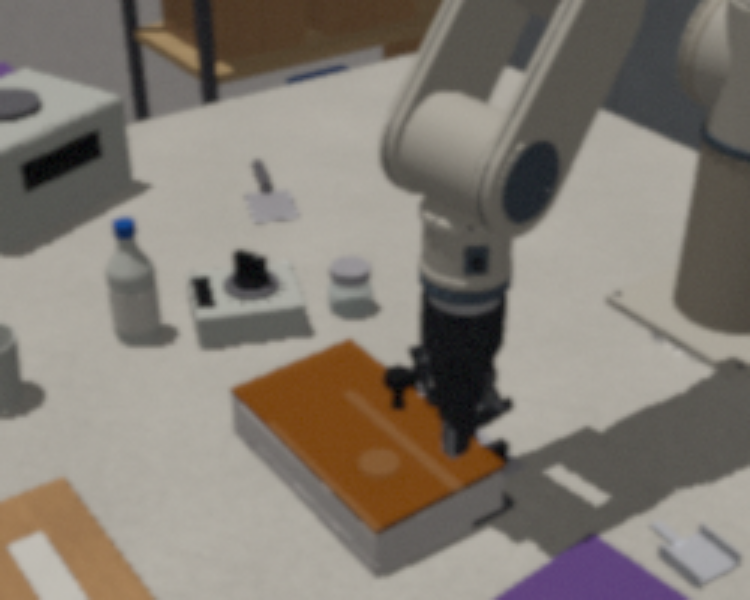

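Nearly shut. Final slow steps until the force rises.

```bash
for i in 1 2 3 4; do python3 -m crank '[{"slide":[0,0,-0.04],"angular":[0,0,0]}]' | egrep 'tool|force'; done
```

```text
tool_pos: [0.4961, 0.0803, 0.0257]
force: [0.1, -0.3, 0.5]
tool_pos: [0.4959, 0.0803, 0.024]
force: [-0.1, -0.6, 1.3]
tool_pos: [0.4959, 0.0803, 0.0222]
force: [-1.8, -1.1, 10.2]
tool_pos: [0.496, 0.0803, 0.0218]
force: [-9.9, -0.6, 38.7]
```

```bash
python3 -m crank '[{"slide":[0,0,0.3],"angular":[0,0,0]},{"slide":[0,0,1.0],"angular":[0,0,0]},{"slide":[0,0,2.0],"angular":[0,0,0]},{"slide":[0,-0.5,3.0],"angular":[0,0,0]},{"slide":[0,-1.2,4.0],"angular":[0,0,0]},{"slide":[-1,-2.0,4.5],"angular":[0,0,0]},{"slide":[-2,-2.5,4.5],"angular":[0,0,0]},{"slide":[-2.5,-2.5,4.5],"angular":[0,0,0]}]'; python3 - <<'E'
from h import *
m,im=shot('wrist','w25'); s=robot.state(); print(s['tool_pos'],s['ee_rot'])
for n,k,z in(('wrist','timer',0),('wrist','dial_grip',.082)):
  for d in robot.landmark_of(n,k): print(n,k,round(d['score'],2),d['location'],back(m,n,d['location'],z)[0])
E
```

```text
time: 48.4
tool_pos: [0.393, -0.0212, 0.2023]
ee_rot: [-3.141, -0.002, 3.139]
force: [0.1, -0.5, -0.2]
finger_gap: 0.001
[ 0.39056617 -0.02042065  0.20163261] [ 3.14133238 -0.00514815  3.13899423]
wrist timer 0.6 [68.9, 225.9] [ 0.49396185 -0.3309611   0.        ]
wrist timer 0.4 [79.6, 155.4] [ 0.37859945 -0.28314896  0.        ]
wrist dial_grip 0.62 [42.1, 245.9] [ 0.48841759 -0.32599639  0.082     ]
```

View pics/w25.png

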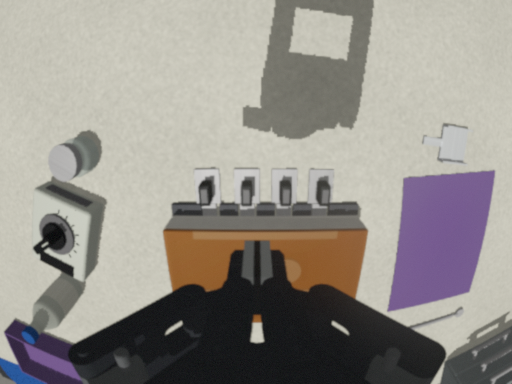

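```bash
python3 -m crank '[{"slide":[0,-0.9,0],"angular":[0,0,0]},{"slide":[0,-2.0,0],"angular":[0,0,0]},{"slide":[0.2,-3.1,0],"angular":[0,0,0]},{"slide":[0.4,-4.2,0],"angular":[0,0,0]},{"slide":[0.6,-5.3,0],"angular":[0,0,0]},{"slide":[0.8,-6.4,0],"angular":[0,0,0]},{"slide":[1.0,-7.3,0],"angular":[0,0,0]},{"slide":[1.0,-7.3,0],"angular":[0,0,0]}]'; python3 -m crank '[{"slide":[0,0,0],"angular":[0,0,0]},{"slide":[0,0,0],"angular":[0,0,0]}]';python3 - <<'E'
from h import *
m,im=shot('wrist'); s=robot.state(); print(s['tool_pos'],s['ee_rot'],s['joints'].round(2))
for n,k,z in(('wrist','timer',0),('wrist','dial_grip',.082)):
  for d in robot.landmark_of(n,k): print(n,k,round(d['score'],2),d['location'],back(m,n,d['location'],z)[0])
c=proj(m,'wrist',[[.488,-.327,.082]])[0].astype(int); x,y=max(c[0]-80,0),max(c[1]-60,0)
cv2.imwrite('pics/w26.png',cv2.resize(im[y:y+120,x:x+160],None,fx=5,fy=5,interpolation=cv2.INTER_CUBIC)[:,:,::-1]); print(x,y)
E
```

```text
time: 49.35
tool_pos: [0.4384, -0.3167, 0.2021]
ee_rot: [-3.139, 0.001, 3.138]
force: [-0.1, 0.5, 0.6]
finger_gap: 0.006
time: 49.55
tool_pos: [0.4391, -0.3164, 0.2016]
ee_rot: [-3.14, 0.001, 3.138]
force: [0.1, 0.0, -0.5]
finger_gap: 0.001
[ 0.4387536  -0.31592856  0.20170025] [-3.13984790e+00  8.19054403e-04  3.13892189e+00] [-0.65  0.29  1.81 -0.    1.04 -2.21]
wrist timer 0.76 [252.5, 198.9] [ 0.49313103 -0.32320017  0.        ]
wrist dial_grip 0.92 [253.4, 221.9] [ 0.49041894 -0.32092222  0.082     ]
167 159
```

View pics/w26.png

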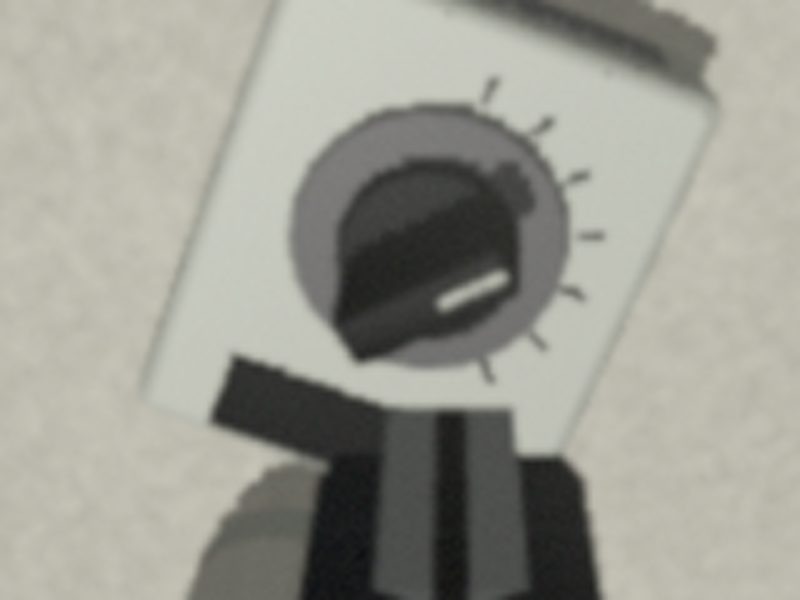

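```bash
python3 - <<'E'
from h import *
m=cam('wrist')
f=lambda x,y,z: back(m,'wrist',[167+x/5-.4,159+y/5-.4],z)[0]
# top-face corners guess
a=f(340,325,.089);b=f(362,360,.089);c=f(518,285,.089);d=f(510,255,.089)
print(a,b,c,d,(a+b+c+d)/4)
v=c-b; print(np.linalg.norm(v),np.degrees(np.arctan2(v[1],v[0])))
# disc: ellipse centre at z .059
print('disc',f(430,235,.059), 'dia',np.linalg.norm(f(290,235,.059)-f(570,235,.059)))
s=robot.state(); print(s['tool_pos'])
E
python3 - <<'E'
import cv2
im=cv2.imread('pics/w26.png')[130:400,270:600]; cv2.imwrite('pics/w26z.png',cv2.convertScaleAbs(cv2.resize(im,None,fx=2.2,fy=2.2),alpha=2.0,beta=10))
E
```

```text
[ 0.48898135 -0.34035279  0.089     ] [ 0.49736833 -0.33581184  0.089     ] [ 0.47962286 -0.30211499  0.089     ] [ 0.4727253  -0.30390348  0.089     ] [ 0.48467446 -0.32054578  0.089     ]
0.038083844513512974 117.77223726564236
disc [ 0.47974932 -0.3213131   0.059     ] dia 0.06510041793986854
[ 0.43853867 -0.31567527  0.20200746]
```

View pics/w26z.png

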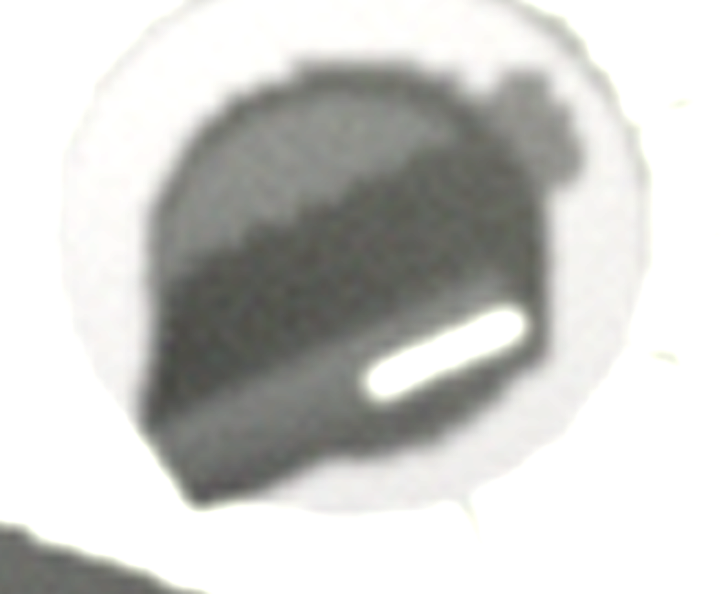

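```bash
python3 -m crank '[{"slide":[0.2,0,0],"angular":[0,0,-1.0]},{"slide":[0.4,0,0],"angular":[0,0,-2.0]},{"slide":[0.6,0,0],"angular":[0,0,-3.0]},{"slide":[0.8,-0.05,-0.4],"angular":[0,0,-4.0]},{"slide":[1.0,-0.1,-0.8],"angular":[0,0,-5.0]},{"slide":[1.18,-0.13,-1.2],"angular":[0,0,-6.0]},{"slide":[1.18,-0.13,-1.6],"angular":[0,0,-7.0]},{"slide":[1.18,-0.13,-2.0],"angular":[0,0,-8.0]}]' 0.06; python3 -m crank '[{"slide":[0,0,0],"angular":[0,0,0]},{"slide":[0,0,0],"angular":[0,0,0]}]';python3 - <<'E'
from h import *
m,im=shot('wrist'); s=robot.state(); print(s['tool_pos'],s['ee_rot'],s['joints'].round(2))
for n,k,z in(('wrist','dial_grip',.082),):
  for d in robot.landmark_of(n,k): print(n,k,round(d['score'],2),d['location'],back(m,n,d['location'],z)[0])
cv2.imwrite('pics/w27.png',cv2.convertScaleAbs(cv2.resize(im[150:310,180:340],None,fx=3.7,fy=3.7,interpolation=cv2.INTER_CUBIC)[:,:,::-1],alpha=1.6))
E
```

```text
time: 50.5
tool_pos: [0.4861, -0.32, 0.1217]
ee_rot: [-3.14, 0.001, 2.018]
force: [-0.9, 0.3, -0.2]
finger_gap: 0.472
time: 50.7
tool_pos: [0.4862, -0.3194, 0.1219]
ee_rot: [-3.14, 0.001, 2.022]
force: [0.3, -0.2, 0.3]
finger_gap: 0.472
[ 0.48657851 -0.3197978   0.12247861] [-3.14034123e+00  2.06441657e-03  2.02173916e+00] [-0.6   0.45  1.78 -0.    0.91 -1.05]
wrist dial_grip 0.73 [254.8, 209.3] [ 0.48741205 -0.32356959  0.082     ]
```

View pics/w27.png

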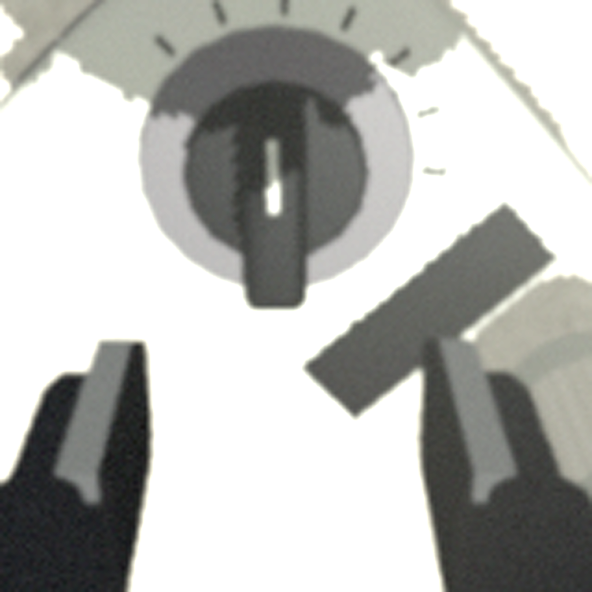

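```bash
python3 - <<'E'
from h import *
m=cam('wrist'); s=robot.state(); p=s['tool_pos']; y=s['ee_rot'][2]
e=back(m,'wrist',[275/3.7+180-.4,300/3.7+150-.4],.089)[0]; u=np.array([np.cos(y),np.sin(y),0]); v=np.array([np.sin(y),-np.cos(y),0])
c=e+.021*u; print(e,c,(c-p)@u,(c-p)@v); t=p-.0025*u-.0016*v
print((c-p)/.04,(t-p)/.04,(.0285-p[2])/.04)
E
```

```text
[ 0.49425333 -0.33884131  0.089     ] [ 0.48511404 -0.31993434  0.089     ] 0.0008257934683851004 -0.0014131270075720746
[-0.0407918   0.00321223 -0.84366156] [-0.008813  -0.0736789  0.       ] -2.3561615616861293
```

```bash
python3 -m crank '[{"slide":[-0.03,-0.03,-0.7],"angular":[0,0,0]},{"slide":[-0.03,-0.03,-1.4],"angular":[0,0,0]},{"slide":[-0.03,-0.03,-2.0],"angular":[0,0,0]},{"slide":[-0.03,-0.03,-2.3],"angular":[0,0,0]},{"slide":[-0.03,-0.03,-2.3],"angular":[0,0,0]}]'; python3 -m crank '[{"slide":[0,0,0],"angular":[0,0,0]},{"slide":[0,0,0],"angular":[0,0,0]},{"slide":[0,0,0],"angular":[0,0,0]},{"slide":[0,0,0],"angular":[0,0,0]},{"slide":[0,0,0],"angular":[0,0,0]}]' 1 30
```

```text
time: 51.3
tool_pos: [0.485, -0.3209, 0.03]
ee_rot: [-3.14, 0.001, 2.022]
force: [-0.2, 0.1, 0.6]
finger_gap: 0.471
time: 51.8
tool_pos: [0.4848, -0.3217, 0.0315]
ee_rot: [-3.139, 0.002, 2.023]
force: [-4.6, -3.1, 1.6]
finger_gap: 0.158
```

```bash
python3 -m crank '[{"slide":[-0.01,-0.01,0],"angular":[0,0,-0.6]},{"slide":[-0.01,-0.01,0],"angular":[0,0,-1.2]},{"slide":[-0.01,-0.01,0],"angular":[0,0,-1.8]},{"slide":[-0.01,-0.01,0],"angular":[0,0,-2.4]},{"slide":[-0.01,-0.01,0],"angular":[0,0,-3.0]},{"slide":[-0.01,-0.01,0],"angular":[0,0,-3.6]}]'; python3 -c "
from plant import robot;s=robot.state();print(s['moment'],s['force'])"
```

```text
time: 52.4
tool_pos: [0.4848, -0.3218, 0.0317]
ee_rot: [-3.14, 0.002, 1.517]
force: [1.5, 1.3, -9.8]
finger_gap: 0.152
[ 0.25587021 -0.53360036  0.02232218] [ 1.52477238  1.25072599 -9.79724498]
```

```bash
python3 -m crank '[{"slide":[0,0,-0.04],"angular":[0,0,-0.6]},{"slide":[0,0,-0.04],"angular":[0,0,-1.2]},{"slide":[0,0,-0.04],"angular":[0,0,-1.8]},{"slide":[0,0,-0.04],"angular":[0,0,-2.4]},{"slide":[0,0,-0.04],"angular":[0,0,-3.0]},{"slide":[0,0,-0.04],"angular":[0,0,-3.6]}]'; python3 -c "
from plant import robot;s=robot.state();print(s['moment'],s['force'])"
```

```text
time: 53.0
tool_pos: [0.4851, -0.3218, 0.0316]
ee_rot: [-3.141, 0.002, 1.011]
force: [-1.1, 1.5, 1.8]
finger_gap: 0.158
[0.28981909 0.28258467 0.09092831] [-1.13855997  1.47612002  1.77001061]
```

```bash
python3 -m crank '[{"slide":[0,0,0],"angular":[0,0,-0.6]},{"slide":[0,0,0],"angular":[0,0,-1.2]},{"slide":[0,0,0],"angular":[0,0,-1.8]},{"slide":[0,0,0],"angular":[0,0,-2.4]},{"slide":[0,0,0],"angular":[0,0,-3.0]}]'; python3 -c "
from plant import robot;s=robot.state();print(s['moment'],s['force'])"
```

```text
time: 53.5
tool_pos: [0.4852, -0.3219, 0.0317]
ee_rot: [3.141, 0.002, 0.589]
force: [1.3, -2.0, -10.3]
finger_gap: 0.156
[-0.29105473 -0.28629761  0.09859013] [  1.28936225  -1.98853668 -10.32097089]
```

```bash
for i in 1 2 3; do python3 -m crank '[{"slide":[0,0,0],"angular":[0,0,-0.4]},{"slide":[0,0,0],"angular":[0,0,-0.6]}]' | egrep 'rot|force'; python3 -c "
from plant import robot;s=robot.state();print(s['moment'])"; done
```

```text
ee_rot: [3.141, 0.002, 0.504]
force: [2.1, -1.9, -11.6]
[-0.14454127 -0.25114575  0.04572307]
ee_rot: [3.141, 0.002, 0.419]
force: [2.2, -0.7, -11.5]
[-0.19704311 -0.26454758  0.05274174]
ee_rot: [3.141, 0.002, 0.336]
force: [1.6, -1.2, -11.7]
[-0.18948733 -0.30780471  0.97245273]
```

```bash
for i in 1 2; do python3 -m crank '[{"slide":[0,0,-0.03],"angular":[0,0,-0.15]}]' | egrep 'rot|force'; python3 -c "
from plant import robot;s=robot.state();print(s['moment'])"; done
```

```text
ee_rot: [3.14, 0.002, 0.317]
force: [-3.0, 3.3, 12.0]
[0.49768548 0.52491033 1.31197165]
ee_rot: [3.14, 0.004, 0.298]
force: [-6.0, 1.5, 6.7]
[0.1940437  0.86026111 1.10333542]
```

```bash
python3 -m crank '[{"slide":[0,0,0],"angular":[0,0,0]},{"slide":[0,0,0],"angular":[0,0,0]},{"slide":[0,0,0],"angular":[0,0,0]}]' 0.06; python3 -m crank '[{"slide":[0,0,0.5],"angular":[0,0,0]},{"slide":[0,0,1.4],"angular":[0,0,0]},{"slide":[0,0,2.4],"angular":[0,0,0]},{"slide":[0,0,3.3],"angular":[0,0,0]},{"slide":[0,0,3.3],"angular":[0,0,0]},{"slide":[0,0,3.3],"angular":[0,0,0]}]'; python3 - <<'E'
from h import *
m,im=shot('wrist'); s=robot.state(); print(s['tool_pos'],s['ee_rot'])
cv2.imwrite('pics/w28.png',cv2.convertScaleAbs(cv2.resize(im[120:320,150:360],None,fx=2.9,fy=2.9,interpolation=cv2.INTER_CUBIC)[:,:,::-1],alpha=1.5))
E
```

```text
time: 54.6
tool_pos: [0.4856, -0.3227, 0.0323]
ee_rot: [3.139, 0.002, 0.298]
force: [0.3, -0.4, -0.6]
finger_gap: 0.471
time: 55.2
tool_pos: [0.4861, -0.323, 0.1653]
ee_rot: [3.137, 0.001, 0.298]
force: [-0.1, -0.4, -1.4]
finger_gap: 0.47
[ 0.48527733 -0.32241916  0.16397676] [3.13912206e+00 2.53231301e-03 2.97779139e-01]
```

View pics/w28.png

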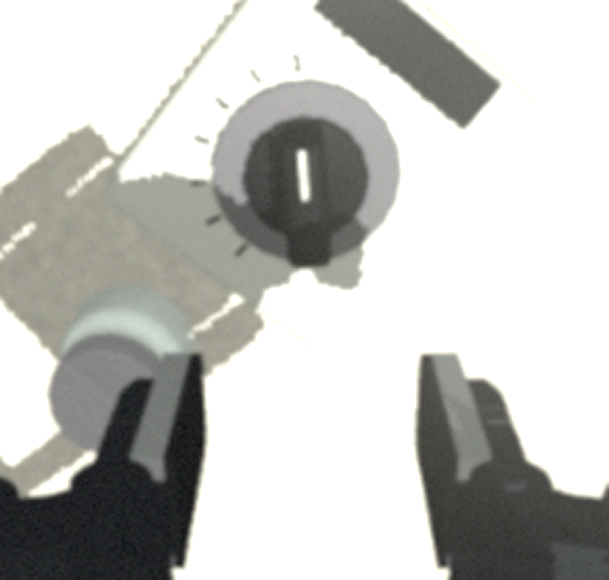

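```bash
python3 -m crank '[{"slide":[-0.3,0.3,0.6],"angular":[0,0,0.9]},{"slide":[-0.6,1.0,1.0],"angular":[0,0,1.8]},{"slide":[-0.9,1.8,1.0],"angular":[0,0,2.8]},{"slide":[-1.2,2.6,1.0],"angular":[0,0,3.8]},{"slide":[-1.6,3.4,1.0],"angular":[0,0,4.8]},{"slide":[-2.0,4.2,1.0],"angular":[0,0,5.8]},{"slide":[-2.4,5.0,1.0],"angular":[0,0,6.8]},{"slide":[-2.8,5.8,1.0],"angular":[0,0,7.8]}]' 0.3; python3 -m crank '[{"slide":[0,0.3,0],"angular":[0,0,1]},{"slide":[0,0.6,0],"angular":[0,0,2]},{"slide":[0,0.9,0],"angular":[0,0,3]},{"slide":[0,1.2,0],"angular":[0,0,4]},{"slide":[0,1.5,0],"angular":[0,0,5]},{"slide":[0,1.8,0],"angular":[0,0,6]},{"slide":[0,2.0,0],"angular":[0,0,7]},{"slide":[0,2.0,0],"angular":[0,0,8]}]'; python3 -m crank '[{"slide":[0,0,0],"angular":[0,0,1]},{"slide":[0,0,-0.5],"angular":[0,0,2]},{"slide":[0,0,-1],"angular":[0,0,3]},{"slide":[0,0,-1.5],"angular":[0,0,4]},{"slide":[0,0,-1.5],"angular":[0,0,4.5]},{"slide":[0,0,-1.5],"angular":[0,0,4.5]}]'
```

```text
time: 56.05
tool_pos: [0.3714, -0.089, 0.2025]
ee_rot: [-3.141, 0.002, 1.392]
force: [0.3, 0.4, 0.7]
finger_gap: 0.351
time: 56.85
tool_pos: [0.3702, -0.0082, 0.2011]
ee_rot: [-3.139, -0.001, 2.516]
force: [-1.0, -0.2, -0.3]
finger_gap: 0.35
time: 57.45
tool_pos: [0.3686, -0.0081, 0.1394]
ee_rot: [-3.14, -0.005, -3.138]
force: [-0.2, 0.6, -0.2]
finger_gap: 0.355
```

```bash
python3 - <<'E'
from h import *
m,im=shot('wrist'); s=robot.state();print(s['tool_pos'],s['ee_rot'])
g=cv2.cvtColor(im,cv2.COLOR_RGB2GRAY).astype(float)
cv2.imwrite('pics/w29.png',cv2.resize(im[150:384,100:412],None,fx=2.5,fy=2.5,interpolation=cv2.INTER_CUBIC)[:,:,::-1])
for y in(-.0852,-.0352,.0148,.0648):
    for dy in(-.01,.01):
        P=proj(m,'wrist',[[.402,y+dy,.005]])[0]; c=int(round(P[0])); r=int(P[1]); col=g[r-5:r+6,c]
        k=np.argmin(col); w=(180-col[k-1:k+2]).clip(0); rr=r-5+k-1+(w*np.arange(3)).sum()/w.sum(); print(y,back(m,'wrist',[P[0],rr],.005)[0][0].round(4))
m,im=shot('scene','s29'); cv2.imwrite('pics/s29z.png',cv2.resize(im[110:260,150:350],None,fx=4,fy=4,interpolation=cv2.INTER_CUBIC)[:,:,::-1])
shot('top','top29')
E
```

```text
[ 0.36919936 -0.00814542  0.1400341 ] [-3.13961724 -0.00363415 -3.14065494]
-0.0852 0.4015
-0.0852 0.4014
-0.0352 0.4017
-0.0352 0.4016
0.0148 0.4022
0.0148 0.4023
0.0648 0.4029
0.0648 0.4029
```

View pics/w29.png

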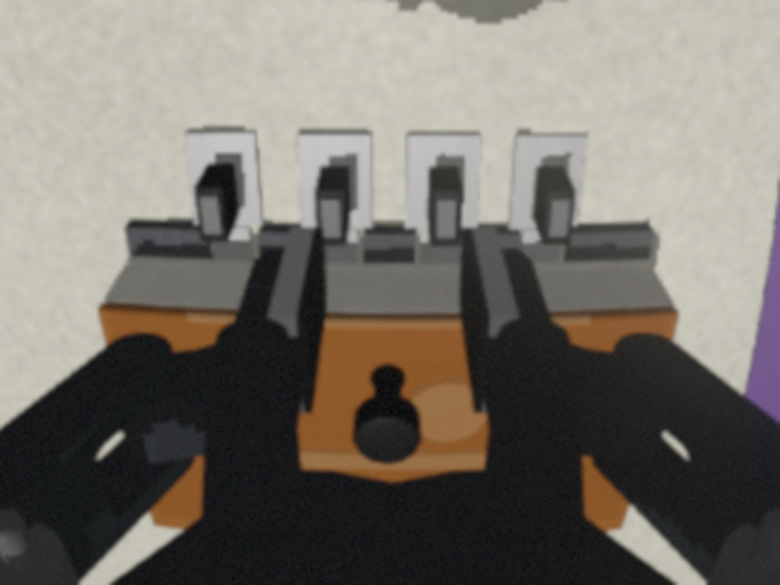

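View pics/s29z.png

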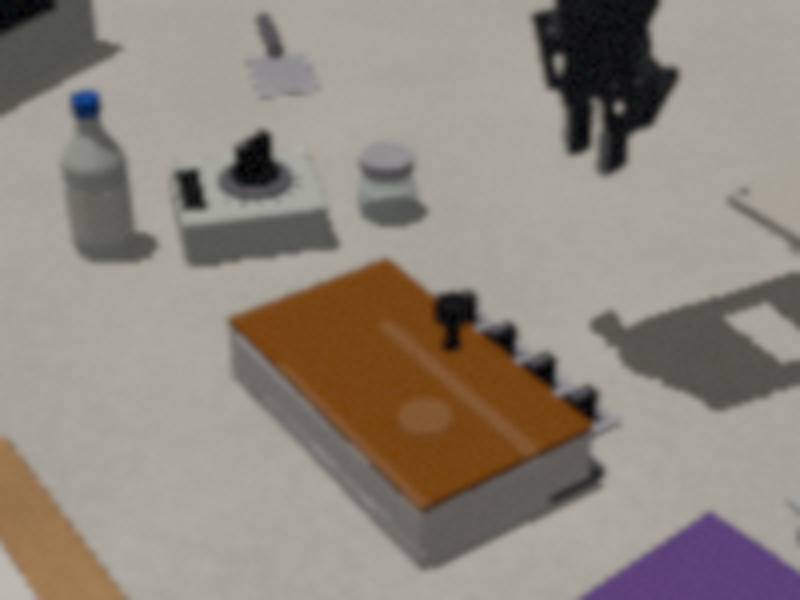

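View pics/top29.png

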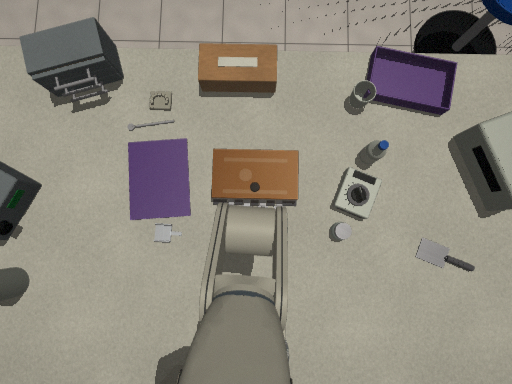

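```bash
python3 - <<'E'
from h import *
m,im=shot('wrist')
a=im[198:258,140:212]; b=im[198:258,300:372]; 
cv2.imwrite('pics/w30.png',cv2.convertScaleAbs(np.hstack([cv2.resize(q,None,fx=5.5,fy=8,interpolation=cv2.INTER_CUBIC) for q in(a,b)])[:,:,::-1],alpha=1.3,beta=25))
g=cv2.cvtColor(im,cv2.COLOR_RGB2GRAY).astype(float)
for y in(-.13,-.125,-.12,-.115,-.11,-.106,.088,.092,.096,.1,.105,.11,.115):
    P=proj(m,'wrist',[[.4502,y,.0]])[0]; r=int(P[1]); col=cv2.getRectSubPix(g.astype(np.float32),(1,15),(float(P[0]),float(r)))[:,0]
    k=np.where(col<120)[0][0]; rr=r-7+k-1+(col[k-1]-120)/(col[k-1]-col[k]); print(y,round(rr,2),back(m,'wrist',[P[0],rr],0)[0].round(4))
E
```

```text
-0.13 235.71 [ 0.451  -0.1301  0.    ]
-0.125 235.83 [ 0.451  -0.1251  0.    ]
-0.12 235.98 [ 0.4511 -0.1201  0.    ]
-0.115 235.5 [ 0.4502 -0.115   0.    ]
-0.11 235.43 [ 0.45 -0.11  0.  ]
-0.106 236.94 [ 0.452  -0.1062  0.    ]
0.088 237.06 [0.4517 0.0882 0.    ]
0.092 237.11 [0.4519 0.0922 0.    ]
0.096 237.15 [0.4521 0.0962 0.    ]
0.1 236.45 [0.4512 0.1001 0.    ]
0.105 236.25 [0.4511 0.1051 0.    ]
0.11 236.12 [0.451  0.1101 0.    ]
0.115 236.05 [0.4511 0.1151 0.    ]
```

View pics/w30.png

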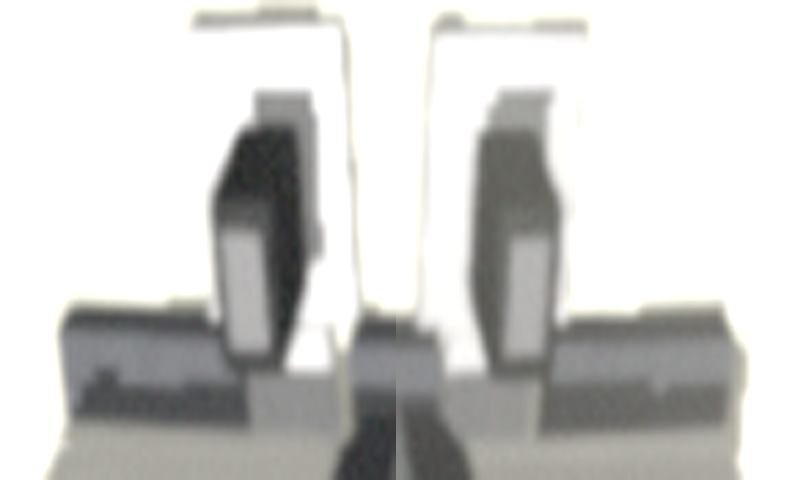

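```bash
python3 -m crank '[{"slide":[0,-1.0,-0.5],"angular":[0,0,0]},{"slide":[0,-1.93,-1.0],"angular":[0,0,0]},{"slide":[0,-1.93,-2.0],"angular":[0,-0.03,0]},{"slide":[0,-1.93,-3.0],"angular":[0,-0.03,0]},{"slide":[0,-1.93,-3.9],"angular":[0,-0.03,0]},{"slide":[0,-1.93,-4.25],"angular":[0,-0.03,0]},{"slide":[0.1,-1.93,-4.27],"angular":[0,-0.03,0]},{"slide":[0.1,-1.93,-4.27],"angular":[0,-0.03,0]}]' 1; python3 -m crank '[{"slide":[0.1,0,0],"angular":[0,0,0]},{"slide":[0.2,0,0],"angular":[0,0,0]},{"slide":[0.3,0,0],"angular":[0,0,0]},{"slide":[0.36,0,0],"angular":[0,0,0]},{"slide":[0.36,0,0],"angular":[0,0,0]}]'
```

```text
time: 58.45
tool_pos: [0.3753, -0.0856, -0.0295]
ee_rot: [-3.139, 0.004, -3.141]
force: [0.8, 0.5, 0.5]
finger_gap: 0.002
time: 58.95
tool_pos: [0.3905, -0.0857, -0.0292]
ee_rot: [-3.139, 0.005, -3.141]
force: [0.7, -0.0, 0.4]
finger_gap: -0.0
```

```bash
python3 -m crank '[{"slide":[-0.05,0.01,-0.04],"angular":[0,0.04,0]},{"slide":[-0.05,0.01,-0.085],"angular":[0,0.04,0]},{"slide":[-0.05,0.01,-0.085],"angular":[0,0.04,0]}]';  for i in 1 2 3 4; do python3 -m crank '[{"slide":[0.05,0,0],"angular":[0,0,0]}]' | egrep 'tool|force'; done
```

```text
time: 59.25
tool_pos: [0.3881, -0.0852, -0.0329]
ee_rot: [-3.139, -0.001, -3.141]
force: [-0.3, -1.2, 0.2]
finger_gap: -0.002
tool_pos: [0.3896, -0.0851, -0.033]
force: [0.1, -0.1, -0.0]
tool_pos: [0.3916, -0.0851, -0.0331]
force: [-0.3, -0.1, 0.4]
tool_pos: [0.3921, -0.0848, -0.0333]
force: [-6.4, 0.3, 4.1]
tool_pos: [0.392, -0.0843, -0.0335]
force: [-7.6, -1.3, 8.3]
```

```bash
python3 -m crank '[{"slide":[0.05,-0.01,0.02],"angular":[0,0,0]},{"slide":[0.09,-0.01,0.02],"angular":[0,0,0]}]' | egrep 'tool|force|rot';python3 -m crank '[{"slide":[0.05,-0.01,0.02],"angular":[0,0,0]},{"slide":[0.12,-0.01,0.02],"angular":[0,0,0]}]' | egrep 'tool|force|rot'
```

```text
tool_pos: [0.3924, -0.0841, -0.033]
ee_rot: [3.141, -0.016, -3.141]
force: [-10.4, -1.3, 5.1]
tool_pos: [0.3927, -0.0836, -0.0326]
ee_rot: [3.139, -0.024, -3.14]
force: [-15.1, -2.8, 7.2]
```

```bash
python3 -m crank '[{"slide":[-0.3,0,0.1],"angular":[0,-0.15,0]},{"slide":[-0.6,0.2,1.0],"angular":[0,-0.15,0]},{"slide":[-0.6,0.8,2.0],"angular":[0,-0.15,0]},{"slide":[-0.6,1.4,3.0],"angular":[0,-0.15,0]},{"slide":[-0.6,1.87,4.0],"angular":[0,-0.15,0]},{"slide":[-0.6,1.87,4.3],"angular":[0,-0.15,0]},{"slide":[-0.6,1.87,4.3],"angular":[0,-0.15,0]},{"slide":[-0.6,1.87,4.3],"angular":[0,-0.15,0]}]';python3 - <<'E'
from h import *
m,im=shot('wrist'); s=robot.state();print(s['tool_pos'],s['ee_rot'])
g=cv2.cvtColor(im,cv2.COLOR_RGB2GRAY).astype(float)
cv2.imwrite('pics/w31.png',cv2.resize(im[150:384,100:412],None,fx=2.5,fy=2.5,interpolation=cv2.INTER_CUBIC)[:,:,::-1])
for y in(-.0852,-.0352,.0148,.0648):
    for dy in(-.01,.01):
        P=proj(m,'wrist',[[.402,y+dy,.005]])[0]; c=int(round(P[0])); r=int(P[1]); col=g[r-5:r+6,c]
        k=np.argmin(col); w=(180-col[k-1:k+2]).clip(0); rr=r-5+k-1+(w*np.arange(3)).sum()/w.sum(); print(y,back(m,'wrist',[P[0],rr],.005)[0][0].round(4))
# box yaw from lid edge front/back in top
E
```

```text
time: 60.85
tool_pos: [0.369, -0.0088, 0.1393]
ee_rot: [3.139, -0.002, -3.14]
force: [-1.3, -0.1, 0.1]
finger_gap: 0.001
[ 0.36835602 -0.00894786  0.13868413] [ 3.13911851 -0.00391289 -3.14068124]
-0.0852 0.4013
-0.0852 0.4019
-0.0352 0.402
-0.0352 0.4012
0.0148 0.4021
0.0148 0.4022
0.0648 0.403
0.0648 0.4031
```

View pics/w31.png

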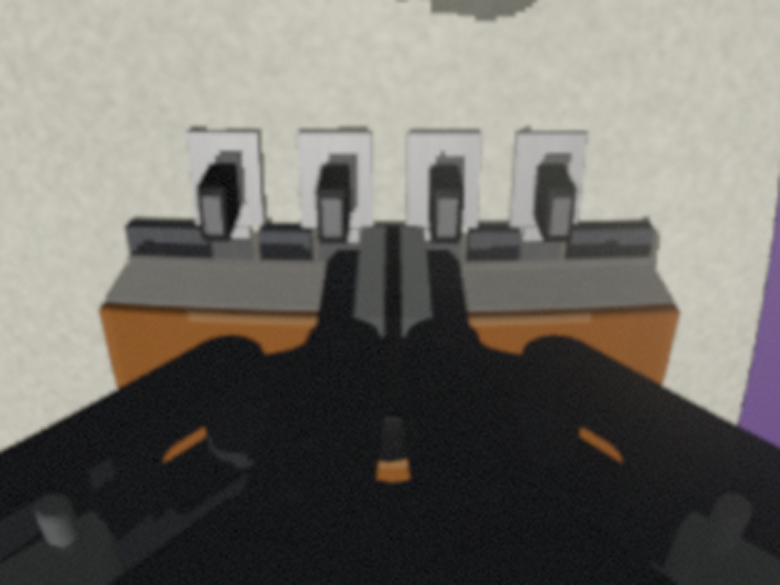

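```bash
python3 -c "
from plant import robot
print(robot.job_done(), robot.state()['time'])"
```

```text
the job is handed in; nothing more can be done
the job is handed in; nothing more can be done
```

All four gauges are in their own gaps, the lid is shut and the dial is at its clockwise end stop. I handed the job in at about 61 s.

- **Gauges:** Each was pushed in until it met a hard stop. In the last wrist picture their rear edges sat at x = 0.401–0.403 m, where the bar's measured front at about 0.450–0.451 m plus a slight turn of the box would put them.
    - The edges differ by about 1.5 mm across the row. The bar measurement accounts for only part of that, and is itself noisy.
    - Gauge 1 looked up to about 1 mm short in the pictures. I pushed it again from behind after the lid and dial were done. It did not move at 15 N, so I took it as home.
- **Lid:** It was lowered in slow steps with about 3 N or less and did not slam. The last step pressed it onto the box with about 39 N through the fingertips, near the 40 N limit stated for the arm or gripper's body.
- **Dial:** The wrist moment jumped from about 0.05 to about 1 N m at the stop, and the pointer is on the last tick.
- **Other things:** The bystanders look unmoved in the top picture, and the gripper was clear of everything at hand-in.
- **Faults on the way:** The fingers really end about 35 mm short of the reported tool position, so my first grasp closed on nothing above the gauge. I touched the table to measure the offset, with a brief 55 N at the fingertips, and allowed for it afterwards.

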